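Block up a crate of weldments

ROBOT

A 6-joint arm with a two-finger parallel gripper is mounted at the origin on the work surface. World frame = base frame: x ahead of the robot, y to its left, z up, the work surface at z = 0. Lengths are in m, angles in rad, forces in N, time in s.
With the tool pointing down it reaches from about 0.375 to 0.9 m from the base axis. Payload 3.1 kg.
Tool frame: the origin (TCP) lies at the very end of the fingers, on their centre line; the grasp point (between the pads) lies robot.grasp_offset behind it (robot.grasp_offset is the distance from the TCP to the grasp point, in m); z points along the fingers, y is the direction in which the jaws open and shut (so a half turn about z gives the same grasp; the last joint's range is limited). The gripper opens to 87 mm and grips with 3 to 60 N. Pads are 19 mm wide; open, the fingers measure 117 mm over their backs; the gripper's body (75 mm by 190 mm) begins 51 mm behind the grasp point.
Start: joints at [-1.411, 0.527, 1.433, -0, 1.181, -0.178], TCP at [0.208, -0.589, 0.223] pointing down, gripper open.
Joint ranges: [-3.08, 3.08], [-0.75, 2.2], [0.22, 2.44], [-1.43, 4.57], [0, 2.65], [-2.85, 2.85]. Speed limits (rad/s): [2.79, 2.79, 3.14, 3.14, 3.14, 3.14].

INTERFACE

Orientations are given as a unit quaternion [x, y, z, w].
In Python, from rig import robot gives the robot as it stands.
- The arm moves only by the tool drive_tool, never from a script. Its argument "targets" is one flat list of numbers, 6 for each row, row after row: the shift along the tool's x, y, z in cm, then the turn, a rotation vector about the tool's x, y, z in degrees. A call has 1 to 12 rows; each row is the pose to reach, as a shift and turn from the pose commanded when the call began, along the tool's axes at that moment; what a row does not reach only later rows make up. A row lasts 1/12 s, in which the tool goes at most 41.7 mm and 7.16 degrees, less where a joint would pass 70% of its speed; a pose out of reach is approached as far as the arm can. A call with a gripper value outside its range is refused whole. "grip" is the gripper command: -1 is fully open, 1 is shut, values between are in proportion, set as the call begins (left out, the last holds). The fingers move at their own pace and stop on an object; "squeeze" is the grip in N (left out, the last holds). Time passes only in rows, so rows that repeat a pose let the fingers close. It gives the time, the measured TCP pose, the force and the opening at its end, in the units of the state.
- robot.get_obs(): the state, without advancing time (a new reading comes with each control period).
- robot.camera(name): name is "side" or "top"; returns (picture, depth): 384x512x3 uint8, red, green, blue; 384x512 float32, m along the optical axis (not along the pixel's ray), 0 where there is no reading.
- robot.calibration(name): a dict with "mtx" (3x3 intrinsics, pixels), "R" (3x3) and "t" (3): a world point X has camera coordinates R X + t. Camera axes: x right, y down, z forward; pixel columns grow to the right and rows downward; lengths in m; the calibration is good to about 2 mm. A picture is of the moment at which its call begins. calibration takes no time and is no camera call.
- robot.hand_in(): hands the job in, once; it reports no verdict.
The state is a dict: "time": time; "q": joint angles; "joint_velocities": joint speeds; "joint_torque": joint torques, N m; "position": TCP position; "tool_rot": TCP orientation; "ft_force": force on the tool from outside, world axes, zero at the start; "moment": the same for the moment, N m; "grip_width": finger opening in m.
Only numpy, scipy, OpenCV 4.12 (cv2) and the standard library are available. Lean on these libraries where they do the work, as an engineer would, in place of code of your own. Each camera call takes 0.05 s, during which the arm holds its last target.

TASK

Before packing, pull the red hold-down knob all the way out so the magnetic plate grips the crate. Then load the weldment with the yellow lug into the bay with the yellow patch, right back against the far wall (away from the robot) with its lug on that side like its neighbours, and fill the gap left in front of each steel weldment with the one wooden block whose thickness fits that gap snugly, standing upright and right down on the crate floor with the weldment still flat in its bay (bays without a weldment need none). When every weldment is blocked, push the knob fully back in; leave the other tools on the bench where they are.

Things in the scene. Friction and masses are not known exactly. Their poses are not given: they have to be found in the camera images.
- crate: blue open crate on a grey magnetic plate (130 x 380 x 12 mm), fixed. Origin: centre of the plate's underside, on the bench. x to the crate's far long wall, y along the bays, z up. Crate outside 94 (x) x 344 (y) mm, walls 4 mm, inner floor 16 and rim 56 mm above the bench. Five bays centred at y = -136, -68, 0, 68, 136 mm, each 86 mm (x -43 to 43) x 64 mm (y) inside
- node_wide: hollow steel weldment, 50 (x) x 54 (y) x 36 mm tall, flat in a bay (which varies) near the far wall; loose, about 0.35 kg, slides a few mm. May be absent (its bay is empty, needs no block). Origin: bottom centre of its far face (by the crate's +x wall); it spans x = 0 to -50 mm. From there to the near (-x) wall is the gap, about 36 mm, for a 30 mm block
- node_mid_a: hollow steel weldment, 40 (x) x 54 (y) x 36 mm tall, flat in a bay (which varies) near the far wall; loose, about 0.35 kg, slides a few mm. May be absent (its bay is empty, needs no block). Origin: bottom centre of its far face (by the crate's +x wall); it spans x = 0 to -40 mm. From there to the near (-x) wall is the gap, about 46 mm, for a 40 mm block
- node_mid_b: hollow steel weldment, 40 (x) x 54 (y) x 36 mm tall, flat in a bay (which varies) near the far wall; loose, about 0.35 kg, slides a few mm. May be absent (its bay is empty, needs no block). Origin: bottom centre of its far face (by the crate's +x wall); it spans x = 0 to -40 mm. From there to the near (-x) wall is the gap, about 46 mm, for a 40 mm block
- node_narrow: hollow steel weldment, 30 (x) x 54 (y) x 36 mm tall, flat in a bay (which varies) near the far wall; loose, about 0.35 kg, slides a few mm. May be absent (its bay is empty, needs no block). Origin: bottom centre of its far face (by the crate's +x wall); it spans x = 0 to -30 mm. From there to the near (-x) wall is the gap, about 56 mm, for a 50 mm block
- block_thin_a: dark brown wooden blocking piece with a 16 mm steel shoe, 30 mm thick (x) x 54 mm wide (y) x 80 mm tall (z), standing upright on the bench, foot edges along y chamfered 3 mm, 0.2 to 0.6 kg. Origin: centre of its underside. Set in a gap with its thickness along the crate's x it reaches the crate floor and stands 40 mm proud of the rim
- block_thin_b: dark brown wooden blocking piece with a 16 mm steel shoe, 30 mm thick (x) x 54 mm wide (y) x 80 mm tall (z), standing upright on the bench, foot edges along y chamfered 3 mm, 0.2 to 0.6 kg. Origin: centre of its underside. Set in a gap with its thickness along the crate's x it reaches the crate floor and stands 40 mm proud of the rim
- block_mid_a: mid-brown wooden blocking piece with a 16 mm steel shoe, 40 mm thick (x) x 54 mm wide (y) x 80 mm tall (z), standing upright on the bench, foot edges along y chamfered 3 mm, 0.2 to 0.6 kg. Origin: centre of its underside. Set in a gap with its thickness along the crate's x it reaches the crate floor and stands 40 mm proud of the rim
- block_mid_b: mid-brown wooden blocking piece with a 16 mm steel shoe, 40 mm thick (x) x 54 mm wide (y) x 80 mm tall (z), standing upright on the bench, foot edges along y chamfered 3 mm, 0.2 to 0.6 kg. Origin: centre of its underside. Set in a gap with its thickness along the crate's x it reaches the crate floor and stands 40 mm proud of the rim
- block_thick: pale wooden blocking piece with a 16 mm steel shoe, 50 mm thick (x) x 54 mm wide (y) x 80 mm tall (z), standing upright on the bench, foot edges along y chamfered 3 mm, 0.2 to 0.6 kg. Origin: centre of its underside. Set in a gap with its thickness along the crate's x it reaches the crate floor and stands 40 mm proud of the rim
- node_lug: hollow steel weldment with a yellow lifting lug, starts flat on bench. Body 50 (x) x 54 (y) x 36 mm tall, spans x = 0 to -50 mm; about 0.35 kg. Origin: bottom centre of its far face, the one nearer the lug, to go by the crate's +x wall. Lug: upright plate 10 (x) x 34 mm (y), centred at x = -15 mm (about over the centre of mass), y = 0, top 76 mm above the underside. Takes a 30 mm block
- bay_patch: yellow patch painted on the floor of the bay meant for the weldment with the lug (which bay varies). Origin: on that bay's floor at the middle (y, within 2 mm) of its far wall, x within 3 mm of that wall; axes as the crate's; no thickness to speak of
- pull_knob (a joint): travel of the red pull knob of the hold-down switch: 0 m = pushed fully in (hold-down off), 0.025 m = pulled fully out (straight up) to its stop (on). About 5 N friction moves it either way; it stays where it is left
- knob_top (a point): centre of the top of the red knob. Knob head: upright cylinder 34 mm diameter, 24 mm tall (it extends 24 mm down from this point), on a 14 mm stem. It sits on top of a fixed grey switch box, 110 x 100 x 60 mm tall, whose place varies. Knob in: this point is 96 mm above the bench; out: 121 mm
- spray_can: green spray can, 60 mm diameter, 170 mm tall, to be left alone. Origin: on its underside
- chip_hammer: chipping hammer lying flat, to be left alone. Origin: on its underside
- magnet_square: red square welding magnet, 90 x 90 x 19 mm, to be left alone. Origin: on its underside

How it is judged:
By the outcome, as a careful person would: the job done as asked, in the order asked, and still so for the second after the job is handed in, with the robot touching nothing.
Of node_wide, node_mid_a, node_mid_b, node_narrow only 3 to 4 are there at a start; the rules pass over those that are not, and their reading is None.
At some moment in a run one of block_thin_a, block_thin_b, block_mid_a, block_mid_b, block_thick may be knocked a few centimetres aside while the robot is not near it.
It also fails if it takes over 192 s, if anything falls off the work surface, if the arm or the gripper's body presses on something with over 40 N, if the wrist force passes 120 N, or if a joint passes its speed limit or range.

## Working session

There is one attempt and no reset: what is moved stays moved. The work goes in short steps, Python scripts to look and compute and a tool call to move; the robot and the scene stay as the last step left them, time stands still between calls to the robot, and variables do not carry over. Pictures are saved under pics/ and viewed, and the job is handed in when it is done.

Besides the shell and the picture viewer there is one more tool, called after "Emit:" as a command line: name --argument value ..., lists and objects as JSON in quotes. drive_tool: Moves the arm, as the interface text tells. Its arguments: {"type":"object","properties":{"targets":{"type":"array","items":{"type":"number"}},"grip":{"type":"number"},"squeeze":{"type":"number"}},"required":["targets"]}

```bash
ls; mkdir -p pics
cat > h.py <<'E'
from rig import robot
import numpy as np, cv2
def snap(n,tag):
    im,d=robot.camera(n)
    np.savez('pics/%s_%s.npz'%(n,tag),im=im,d=d)
    cv2.imwrite('pics/%s_%s.png'%(n,tag),im[:,:,::-1])
    return im,d
def world(n,d):
    c=robot.calibration(n);K=np.array(c['mtx']);R=np.array(c['R']);t=np.array(c['t'])
    v,u=np.mgrid[0:d.shape[0],0:d.shape[1]]
    P=np.stack([(u-K[0,2])/K[0,0]*d,(v-K[1,2])/K[1,1]*d,d],-1)
    return (P-t)@R
def proj(n,X):
    c=robot.calibration(n);K=np.array(c['mtx']);R=np.array(c['R']);t=np.array(c['t'])
    p=(R@np.array(X)+t);p=K@p;return p[:2]/p[2]
E
python3 - <<'E'
from h import *
for n in('side','top'):
    im,d=snap(n,'0');c=robot.calibration(n);print(n,c['mtx'],-np.array(c['R']).T@np.array(c['t']));print(c['R'])
    cv2.imwrite('pics/%s_0b.png'%n,cv2.resize(im[:,:,::-1],(800,600),interpolation=cv2.INTER_CUBIC))
print(robot.get_obs(),robot.grasp_offset)
E
```

```text
pics
side [[429.40020189   0.         259.62485244]
 [  0.         429.40020189 191.0625716 ]
 [  0.           0.           1.        ]] [ 0.5578609  -0.69253278  0.97537926]
[[ 9.99968206e-01  6.01926594e-03  5.23027024e-03]
 [ 7.96860783e-03 -7.78776463e-01 -6.27250924e-01]
 [ 2.97621237e-04  6.27272659e-01 -7.78799668e-01]]
top [[404.93104164   0.         262.74328504]
 [  0.         404.93104164 188.22280477]
 [  0.           0.           1.        ]] [0.38277874 0.00429389 1.25263581]
[[-0.01691198 -0.99982879 -0.00750878]
 [-0.98846407  0.01784926 -0.15040005]
 [ 0.15050833  0.00487859 -0.9885967 ]]
{'time': 0.1, 'q': array([-1.41051235e+00,  5.28392466e-01,  1.43379292e+00,  3.13331711e-05,
        1.18139543e+00, -1.78494916e-01]), 'joint_velocities': array([-0.00084738, -0.00157251, -0.00179167,  0.000572  , -0.0006263 ,
       -0.00077428]), 'joint_torque': array([-1.68366814e-04, -4.40983808e+01, -1.77151680e+01,  6.35681860e-02,
        5.33579488e-02, -3.73663852e-05]), 'position': array([ 0.20764074, -0.58879196,  0.22165169]), 'tool_rot': array([ 9.85688396e-01,  1.68574604e-01,  2.35386767e-05, -9.93909444e-04]), 'ft_force': array([ 0.73812032, -0.41665134,  0.89020158]), 'moment': array([0.03943739, 0.03097335, 0.05169382]), 'grip_width': 0.08687745814786006} 0.0187
```

View pics/top_0b.png

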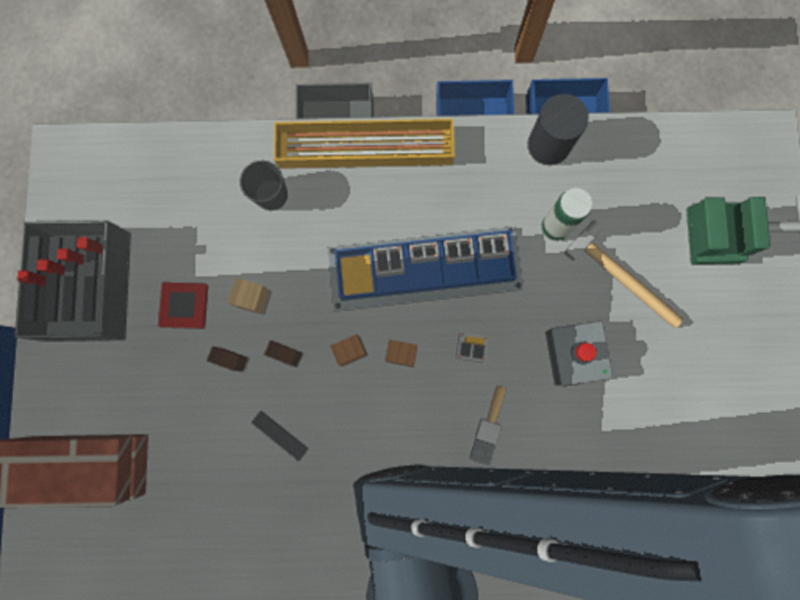

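View pics/side_0b.png

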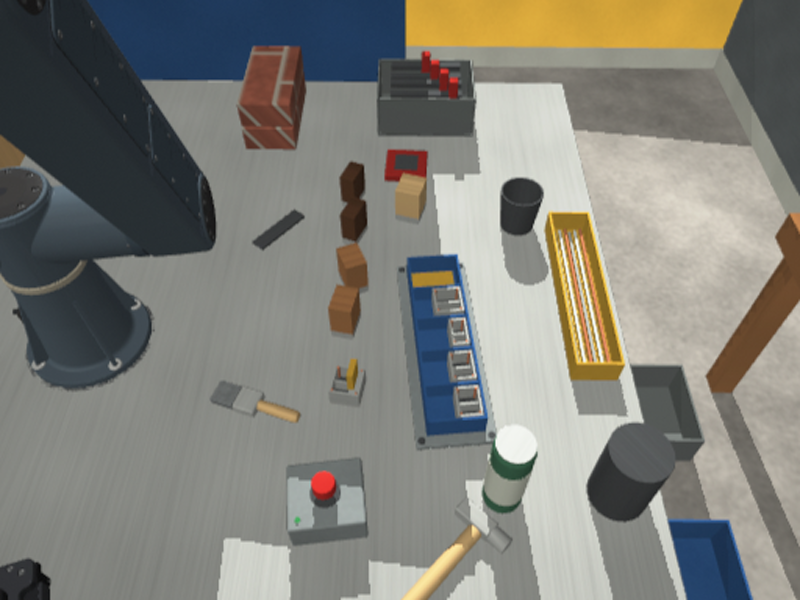

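```bash
cat > seg.py <<'E'
from h import *
import sys
def load(tag,names=('top','side')):
    out=[]
    for n in names:
        f=np.load('pics/%s_%s.npz'%(n,tag));im,d=f['im'],f['d']
        W=world(n,d);W[d<=0]=np.nan
        out.append((n,im,d,W))
    return out
def rects(W,im,zlo,zhi,xr=(0.3,0.75),yr=(-0.5,0.6),minpx=12):
    m=(W[...,2]>zlo)&(W[...,2]<zhi)&(W[...,0]>xr[0])&(W[...,0]<xr[1])&(W[...,1]>yr[0])&(W[...,1]<yr[1])
    k,l=cv2.connectedComponents(m.astype(np.uint8),connectivity=4)
    for i in range(1,k):
        s=l==i
        if s.sum()<minpx: continue
        P=W[s];(c,wh,a)=cv2.minAreaRect((P[:,:2]*1000).astype(np.float32))
        v,u=np.nonzero(s)
        print(' n%4d px(%.0f,%.0f) c(%.1f,%.1f) wh(%.1f,%.1f) a%.1f z%.4f rgb'%(s.sum(),u.mean(),v.mean(),*c,*wh,a,np.median(P[:,2])),np.median(im[s],0).astype(int))
if __name__=='__main__':
    for n,im,d,W in load(sys.argv[1]):
        b=np.abs(W[...,2])<0.02
        print(n,'bench z',np.nanmedian(W[b][:,2]))
        for lo,hi in((.07,.09),(.045,.065),(.028,.042),(.09,.13)):
            print(lo,hi);rects(W,im,lo,hi)
E
python3 seg.py 0
```

```text
top bench z -0.00042221678686314875
0.07 0.09
 n  27 px(168,129) c(746.3,293.3) wh(5.5,34.6) a2.9 z0.0855 rgb [58 62 61]
 n  38 px(355,144) c(692.3,-268.4) wh(55.0,18.4) a40.4 z0.0800 rgb [148 154 143]
 n 240 px(69,180) c(600.9,580.2) wh(217.9,5.9) a0.0 z0.0804 rgb [51 54 52]
 n 325 px(156,188) c(567.8,322.7) wh(55.5,50.0) a73.8 z0.0792 rgb [130 113  84]
 n 265 px(222,224) c(460.4,130.2) wh(40.0,53.6) a23.1 z0.0794 rgb [104  78  57]
 n  42 px(303,217) c(474.3,-107.2) wh(33.7,10.2) a80.4 z0.0754 rgb [131 107  47]
 n 201 px(179,226) c(456.3,254.9) wh(54.4,29.9) a66.6 z0.0794 rgb [60 48 41]
 n 259 px(256,226) c(452.8,31.0) wh(54.0,40.0) a77.9 z0.0792 rgb [103  77  55]
 n 206 px(142,229) c(448.0,361.7) wh(56.1,30.0) a69.4 z0.0789 rgb [60 48 41]
0.045 0.065
 n  35 px(353,147) c(691.1,-268.5) wh(53.8,17.3) a43.6 z0.0547 rgb [148 153 142]
 n 147 px(74,167) c(640.4,579.9) wh(5.2,141.1) a90.0 z0.0552 rgb [53 56 54]
 n1073 px(275,166) c(624.7,-17.4) wh(95.6,344.3) a5.5 z0.0524 rgb [ 65  85 100]
 n  33 px(167,192) c(560.4,297.4) wh(3.9,49.9) a70.4 z0.0538 rgb [93 82 64]
 n  80 px(72,204) c(529.
[... 4973 characters left out ...]
52) c(657.9,-130.8) wh(6.1,28.1) a84.3 z0.0354 rgb [109 110 106]
 n  35 px(300,260) c(660.5,-155.7) wh(8.9,30.3) a79.4 z0.0355 rgb [110 111 107]
 n 109 px(292,273) c(638.6,-190.9) wh(93.2,4.6) a4.3 z0.0347 rgb [34 60 94]
 n  53 px(319,321) c(695.9,-309.9) wh(13.5,49.6) a69.9 z0.0363 rgb [ 95 110  95]
 n 121 px(211,341) c(451.4,-359.6) wh(107.1,3.4) a6.7 z0.0349 rgb [86 91 90]
0.09 0.13
 n 286 px(274,63) c(599.2,585.8) wh(218.6,28.2) a0.1 z0.0963 rgb [71 75 72]
 n  69 px(186,64) c(303.9,560.9) wh(76.8,7.6) a89.2 z0.1115 rgb [86 50 41]
 n 231 px(324,306) c(698.3,-303.0) wh(29.0,60.3) a70.1 z0.1108 rgb [138 142 130]
 n 193 px(206,309) c(445.7,-311.4) wh(32.5,31.6) a4.5 z0.0963 rgb [236  57  52]
```

```bash
cat > plan.py <<'E'
# usage: plan.py "x y z phi" ... (mm, deg)
import sys
from h import *
from scipy.spatial.transform import Rotation as Ro
o=robot.get_obs();p=np.array(o['position'])*1000;R=Ro.from_quat(o['tool_rot'])
M=R.as_matrix()
print('t %.2f pos'%o['time'],p.round(1),'phi %.2f'%np.degrees(np.arctan2(M[1,0],M[0,0])),'tilt',(M[:2,2]*57.3).round(2),'F',np.round(o['ft_force'],1),'w %.1f'%(o['grip_width']*1000),'q',np.degrees(o['q']).round(0))
for a in sys.argv[1:]:
    x,y,z,f=map(float,a.split());f=np.radians(f)
    D=np.array([[np.cos(f),np.sin(f),0],[np.sin(f),-np.cos(f),0],[0,0,-1]])
    d=(M.T@(np.array([x,y,z])-p))/10
    rv=np.degrees(Ro.from_matrix(M.T@D).as_rotvec())
    print(d.round(2),rv.round(2),'rows>= %.1f'%max(np.linalg.norm(d)/4.17,np.linalg.norm(rv)/7.16))
E
python3 plan.py "446.5 -310 150 60" "446.5 -310 72 60"
```

```text
t 0.10 pos [ 207.6 -588.8  221.7] phi 19.41 tilt [-0.02  0.11] F [ 0.7 -0.4  0.9] w 86.9 q [-81.  30.  82.   0.  68. -10.]
[ 31.79 -18.34   7.21] [ -0.1   -0.06 -40.59] rows>= 9.0
[ 31.79 -18.33  15.01] [ -0.1   -0.06 -40.59] rows>= 9.5
```

Emit:
drive_tool --targets '[3.5,-2,0.5,0,0,-4,7,-4,1.5,0,0,-9,10.5,-6,2.3,0,0,-14,14,-8,3.2,0,0,-19,17.5,-10,4,0,0,-24,21,-12,4.8,0,0,-29,24.5,-14,5.5,0,0,-34,28,-16.1,6.3,0,0,-38,30.5,-17.6,6.9,0,0,-40,31.8,-18.3,7.2,0,0,-40.6,31.8,-18.3,7.2,0,0,-40.6,31.8,-18.3,7.2,0,0,-40.6]'

```text
time: 1.1
position: [0.447, -0.3103, 0.1501]
tool_rot: [0.865, 0.501, -0.0, -0.0]
ft_force: [-0.3, -0.0, 1.2]
grip_width: 0.0869
```

```bash
python3 - <<'E'
from h import *
for n in('top','side'): snap(n,'1')
E
python3 plan.py "446.5 -310 72 60"; python3 seg.py 1 | grep -E "top|side|c\(4[34].*,-3[01]"
```

```text
t 1.20 pos [ 446.5 -312.   150.6] phi 59.98 tilt [-0.   -0.03] F [ 0.3 -0.3  0.4] w 86.9 q [-47.  30.  98.  -0.  53. -17.]
[ 0.17 -0.1   7.86] [ 0.01  0.03 -0.02] rows>= 1.9
top bench z -0.0003673591365816147
side bench z -0.00040728064084555386
 n1470 px(204,324) c(445.1,-311.2) wh(110.2,100.7) a7.0 z0.0591 rgb [159 170 163]
 n 143 px(205,310) c(441.5,-313.7) wh(24.7,33.0) a36.5 z0.0964 rgb [246  63  57]
```

Emit:
drive_tool --targets '[0.1,-0.1,1.5,0,0,0,0.1,-0.1,3,0,0,0,0.1,-0.1,4.5,0,0,0,0.1,-0.1,6,0,0,0,0.1,-0.1,7.2,0,0,0,0.1,-0.1,8,0,0,0,0.1,-0.1,8,0,0,0]'

```text
time: 1.78
position: [0.4451, -0.3104, 0.0692]
tool_rot: [0.867, 0.499, -0.0, -0.001]
ft_force: [-0.5, -0.8, -0.1]
grip_width: 0.087
```

Emit:
drive_tool --targets '[0,0,0,0,0,0,0,0,0,0,0,0,0,0,0,0,0,0,0,0,0,0,0,0,0,0,0,0,0,0,0,0,0,0,0,0,0,0,0,0,0,0,0,0,0,0,0,0]' --grip 1 --squeeze 30

```text
time: 2.45
position: [0.4466, -0.3098, 0.0707]
tool_rot: [0.866, 0.5, 0.0, 0.0]
ft_force: [-0.1, 0.8, -0.9]
grip_width: 0.0416
```

```bash
python3 plan.py
```

```text
t 2.45 pos [ 446.6 -309.8   70.7] phi 60.02 tilt [ 0.01 -0.01] F [-0.1  0.8 -0.9] w 41.6 q [-47.  37. 101.  -0.  42. -17.]
```

Emit:
drive_tool --targets '[0,0,0,0,0,0,0,0,0,0,0,0,0,0,0,0,0,0,0,0,0,0,0,0,0,0,0,0,0,0,0,0,0,0,0,0]'

```text
time: 2.95
position: [0.4459, -0.3093, 0.0705]
tool_rot: [0.866, 0.5, -0.0, -0.001]
ft_force: [-3.3, 0.7, 3.0]
grip_width: 0.0337
```

Emit:
drive_tool --targets '[0,0,-0.3,0,0,0,0,0,-0.6,0,0,0,0,0,-0.9,0,0,0,0,0,-1.2,0,0,0,0,0,-1.5,0,0,0,0,0,-1.8,0,0,0,0,0,-2.1,0,0,0,0,0,-2.3,0,0,0,0,0,-2.5,0,0,0,0,0,-2.5,0,0,0,0,0,-2.5,0,0,0]'

```text
time: 3.87
position: [0.4459, -0.3093, 0.0944]
tool_rot: [0.866, 0.5, -0.0, -0.001]
ft_force: [-1.5, -1.5, -18.4]
grip_width: 0.0334
```

Emit:
drive_tool --targets '[0,0,-0.1,0,0,0,0,0,-0.2,0,0,0,0,0,-0.3,0,0,0,0,0,-0.3,0,0,0,0,0,-0.3,0,0,0]'

```text
time: 4.28
position: [0.4458, -0.3092, 0.0947]
tool_rot: [0.866, 0.5, -0.0, -0.002]
ft_force: [2.0, -4.1, -39.9]
grip_width: 0.0331
```

Emit:
drive_tool --targets '[0,0,0.3,0,0,0,0,0,0.3,0,0,0,0,0,0.3,0,0,0]'

```text
time: 4.53
position: [0.4459, -0.3092, 0.0945]
tool_rot: [0.866, 0.5, -0.0, -0.001]
ft_force: [-0.6, -2.3, -24.4]
grip_width: 0.0336
```

Emit:
drive_tool --targets '[0,0,0,0,0,0,0,0,0,0,0,0,0,0,0,0,0,0,0,0,0,0,0,0]' --grip 0.2

```text
time: 4.87
position: [0.4465, -0.3094, 0.0976]
tool_rot: [0.866, 0.5, 0.0, 0.0]
ft_force: [-4.0, 2.6, -3.8]
grip_width: 0.0345
```

```bash
python3 - <<'E'
from h import *
for n in('side','top'): snap(n,'2')
E
python3 seg.py 2 | grep -E "top|side|^ .*c\(4[34].*,-3[01]"; python3 plan.py
```

```text
top bench z -0.000399256002866404
side bench z -0.00038796606794831197
 n1219 px(202,326) c(445.7,-315.9) wh(110.7,91.4) a6.6 z0.0592 rgb [170 180 176]
 n  21 px(200,303) c(435.3,-308.6) wh(5.6,17.2) a68.4 z0.1205 rgb [163  47  46]
t 4.97 pos [ 446.6 -309.4   97.7] phi 60.02 tilt [ 0.05 -0.02] F [-3.9  3.1 -3.6] w 34.9 q [-47.  34. 100.   0.  45. -17.]
```

Emit:
drive_tool --targets '[0,0,0,0,0,0,0,0,0,0,0,0,0,0,0,0,0,0,0,0,0,0,0,0,0,0,-2,0,0,0,0,0,-4,0,0,0,0,0,-6,0,0,0,0,0,-6,0,0,0]' --grip -0.4

```text
time: 5.63
position: [0.4497, -0.3129, 0.1602]
tool_rot: [0.866, 0.5, 0.002, 0.006]
ft_force: [0.2, -0.3, 0.8]
grip_width: 0.0605
```

```bash
python3 plan.py "473 -108.5 130 80.5" "473 -108.5 46 80.5"
```

```text
t 5.63 pos [ 449.7 -312.9  160.2] phi 60.01 tilt [ 0.48 -0.48] F [ 0.2 -0.3  0.8] w 60.5 q [-47.  29.  97.   0.  53. -17.]
[18.87 -8.23  2.87] [  0.62   0.29 -20.49] rows>= 5.0
[18.9  -8.33 11.27] [  0.62   0.29 -20.49] rows>= 5.6
```

Emit:
drive_tool --targets '[2.7,-1.1,0,0,0,-3,5.4,-2.2,0,0,0,-6,8.1,-3.3,0.3,0,0,-9,10.8,-4.4,0.8,0,0,-12,13.5,-5.5,1.4,0,0,-15,16,-6.6,2,0,0,-18,18,-7.4,2.6,0,0,-20,18.7,-7.8,2.8,0,0,-20.5,18.7,-7.8,2.8,0,0,-20.5,18.7,-7.8,2.8,0,0,-20.5,18.7,-7.8,2.8,0,0,-20.5,18.7,-7.8,2.8,0,0,-20.5]'

```text
time: 6.63
position: [0.4731, -0.1104, 0.1279]
tool_rot: [0.764, 0.645, 0.0, 0.001]
ft_force: [0.3, -0.8, -0.4]
grip_width: 0.061
```

```bash
python3 - <<'E'
from h import *
for n in('side','top'):
    im,d=snap(n,'3')
f=np.load('pics/top_0.npz')['im'][130:245,200:345,::-1]
cv2.imwrite('pics/c0.png',cv2.resize(f,None,fx=5.5,fy=5,interpolation=cv2.INTER_CUBIC))
f=np.load('pics/side_3.npz')['im'][120:300,170:340,::-1]
cv2.imwrite('pics/c1.png',cv2.resize(f,None,fx=3.3,fy=3.3,interpolation=cv2.INTER_CUBIC))
E
python3 seg.py 3 | grep -E "top|side|c\(4[67].*,-1[01]"; python3 plan.py "473 -108.5 46 80.5"
```

```text
top bench z -0.00044322355948670314
side bench z -0.0003996991209027779
 n  55 px(224,236) c(471.5,-109.9) wh(34.5,10.7) a83.4 z0.0749 rgb [174 138  49]
 n  36 px(225,242) c(475.4,-112.3) wh(35.6,8.0) a65.8 z0.0544 rgb [113  91  39]
 n 202 px(222,245) c(462.1,-108.3) wh(55.5,51.3) a81.0 z0.0348 rgb [137 133 127]
t 6.73 pos [ 472.8 -110.1  127.8] phi 80.40 tilt [ 0.06 -0.04] F [-0.7 -0.5 -0.3] w 60.4 q [-26.  28. 107.  -0.  45. -17.]
[ 0.17 -0.01  8.18] [ 0.06  0.03 -0.1 ] rows>= 2.0
```

View pics/c0.png

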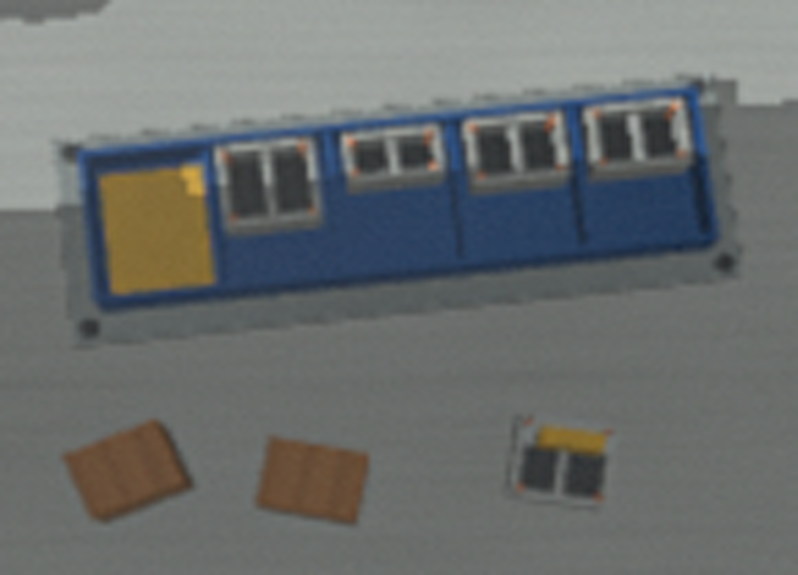

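View pics/c1.png

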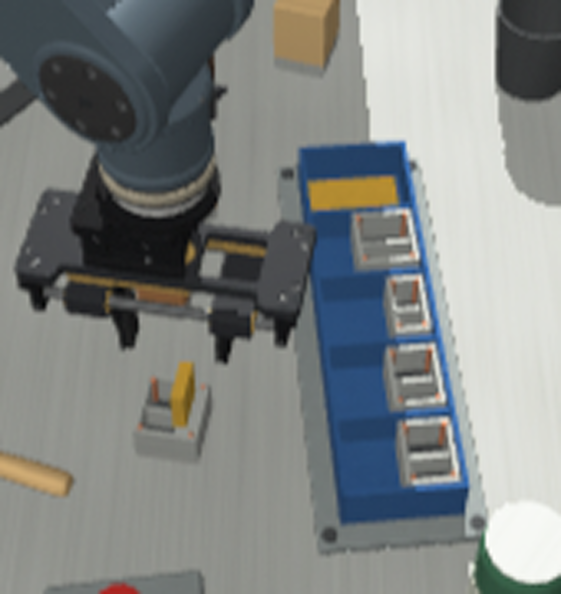

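Emit:
drive_tool --targets '[0.15,0,1.5,0,0,-0.1,0.15,0,3,0,0,-0.1,0.15,0,4.5,0,0,-0.1,0.15,0,6,0,0,-0.1,0.15,0,7.4,0,0,-0.1,0.15,0,8.2,0,0,-0.1,0.15,0,8.2,0,0,-0.1,0.15,0,8.2,0,0,-0.1]'

```text
time: 7.4
position: [0.4726, -0.1077, 0.0455]
tool_rot: [0.763, 0.647, -0.0, -0.0]
ft_force: [-0.7, -0.2, -0.5]
grip_width: 0.061
```

Emit:
drive_tool --targets '[0,0,0,0,0,0,0,0,0,0,0,0,0,0,0,0,0,0,0,0,0,0,0,0,0,0,0,0,0,0,0,0,0,0,0,0,0,0,0,0,0,0,0,0,0,0,0,0,0,0,0,0,0,0,0,0,0,0,0,0,0,0,0,0,0,0]' --grip 1 --squeeze 30

```text
time: 8.32
position: [0.4728, -0.1074, 0.0455]
tool_rot: [0.763, 0.647, 0.0, 0.0]
ft_force: [1.4, 0.5, -0.6]
grip_width: 0.0097
```

```bash
python3 plan.py
```

```text
t 8.32 pos [ 472.8 -107.4   45.5] phi 80.60 tilt [ 0.02 -0.  ] F [ 1.4  0.5 -0.6] w 9.7 q [-26.  37. 110.   0.  33. -17.]
```

Emit:
drive_tool --targets '[0,0,-1,0,0,0,0,0,-2.5,0,0,0,0,0,-4.5,0,0,0,0,0,-6.5,0,0,0,0,0,-8.2,0,0,0,0,0,-9,0,0,0,0,0,-9,0,0,0,0,0,-9,0,0,0]'

```text
time: 8.98
position: [0.4722, -0.1072, 0.1356]
tool_rot: [0.763, 0.647, -0.0, -0.0]
ft_force: [0.9, -1.0, -4.2]
grip_width: 0.0096
```

```bash
cat > crate.py <<'E'
from seg import *
for tag in ('0','3'):
  for n,im,d,W in load(tag):
    print(tag,n)
    for lo,hi in ((.053,.06),(.045,.06),(.008,.06)):
        m=(W[...,2]>lo)&(W[...,2]<hi)&(W[...,0]>.53)&(W[...,0]<.72)&(W[...,1]>-.23)&(W[...,1]<.2)
        k,l,s,_=cv2.connectedComponentsWithStats(m.astype(np.uint8),connectivity=8)
        i=1+np.argmax(s[1:,4]);P=W[l==i][:,:2]*1000
        print(lo,s[i,4],cv2.minAreaRect(P.astype(np.float32)))
E
python3 crate.py; python3 plan.py "473 -107 136 95.5" "638.2 119.7 136 95.5"
```

```text
0 top
0.053 47 ((626.4187622070312, -186.5410919189453), (26.01136589050293, 76.66111755371094), 75.92707824707031)
0.045 1062 ((624.652587890625, -17.4488525390625), (95.63969421386719, 344.33880615234375), 5.499464511871338)
0.008 4875 ((624.3082885742188, -17.149551391601562), (130.71449279785156, 379.66357421875), 5.500183582305908)
0 side
0.053 191 ((632.8170166015625, -131.75225830078125), (94.57704162597656, 122.92105865478516), 5.816694259643555)
0.045 1436 ((622.1021728515625, -19.375228881835938), (94.8932113647461, 348.5802917480469), 5.563065052032471)
0.008 5666 ((621.9371337890625, -20.715499877929688), (129.97288513183594, 381.8714599609375), 5.592920780181885)
3 top
0.053 46 ((670.0179443359375, -60.8134651184082), (10.900522232055664, 70.01388549804688), 5.377190113067627)
0.045 967 ((624.3538208007812, -17.665176391601562), (95.552734375, 344.7618103027344), 5.654438495635986)
0.008 4477 ((624.0576171875, -17.28240966796875), (131.1450958251953, 379.8601989746094), 5.608908653259277)
3 side
0.053 92 ((637.1314086914062, -180.81304931640625), (93.56915283203125, 24.981884002685547), 3.522449016571045)
0.045 1444 ((621.9898681640625, -19.587203979492188), (94.70376586914062, 347.6075744628906), 5.56734561920166)
0.008 5465 ((622.0465698242188, -21.847061157226562), (130.07034301757812, 380.4615173339844), 5.553818225860596)
t 8.98 pos [ 472.2 -107.2  135.6] phi 80.61 tilt [-0.01  0.01] F [ 0.9 -1.  -4.2] w 9.6 q [-26.  27. 107.  -0.  46. -17.]
[ 0.03  0.07 -0.04] [-1.000e-02 -1.000e-02 -1.489e+01] rows>= 2.1
[25.09 12.68 -0.04] [-1.000e-02 -1.000e-02 -1.489e+01] rows>= 6.7
```

Emit:
drive_tool --targets '[2,1,0,0,0,-2,5,2.4,0,0,0,-4,8,4,0,0,0,-6,11,5.5,0,0,0,-8,14,7,0,0,0,-10,17,8.4,0,0,0,-12,20,10,0,0,0,-14,22.5,11.3,0,0,0,-14.9,24.2,12.2,0,0,0,-14.9,25,12.4,0,0,0,-14.9,25,12.4,0,0,0,-14.9,25,12.4,0,0,0,-14.9]'

```text
time: 9.98
position: [0.6338, 0.1187, 0.1337]
tool_rot: [0.672, 0.741, -0.002, -0.001]
ft_force: [0.2, 0.0, -4.1]
grip_width: 0.0098
```

Emit:
drive_tool --targets '[0,0,0,0,0,0,0,0,0,0,0,0]'

```text
time: 10.15
position: [0.6346, 0.1177, 0.135]
tool_rot: [0.673, 0.74, -0.001, -0.001]
ft_force: [0.7, -0.6, -3.9]
grip_width: 0.0097
```

```bash
python3 - <<'E'
from h import *
for n in('side','top'):
    im,d=snap(n,'4')
f=np.load('pics/side_4.npz')['im'][80:280,180:380,::-1]
cv2.imwrite('pics/c4.png',cv2.resize(f,None,fx=3,fy=3,interpolation=cv2.INTER_CUBIC))
f=np.load('pics/top_4.npz')['im'][100:250,140:340,::-1]
cv2.imwrite('pics/c4t.png',cv2.resize(f,None,fx=4,fy=4,interpolation=cv2.INTER_CUBIC))
E
python3 plan.py "634.6 119.1 136 95.5"
```

```text
t 10.25 pos [635.2 117.9 135.5] phi 95.43 tilt [-0.04 -0.01] F [ 0.3  0.  -4. ] w 9.9 q [ 1. 38. 83. -0. 59. -5.]
[ 0.13 -0.05 -0.05] [-0.05  0.01 -0.07] rows>= 0.0
```

View pics/c4.png

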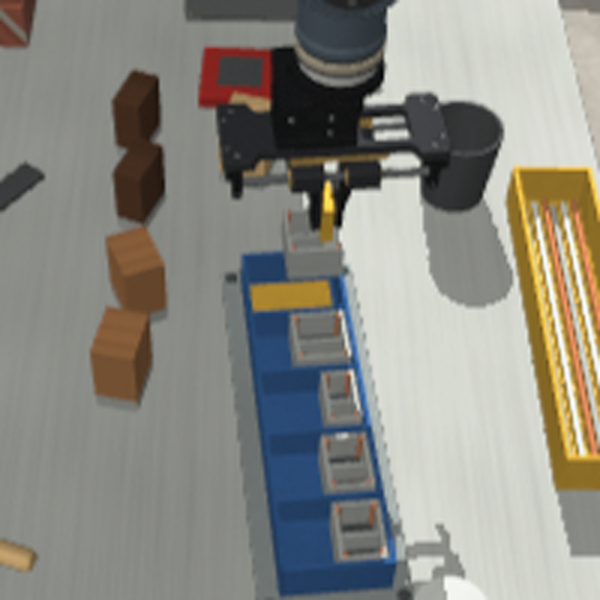

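View pics/c4t.png

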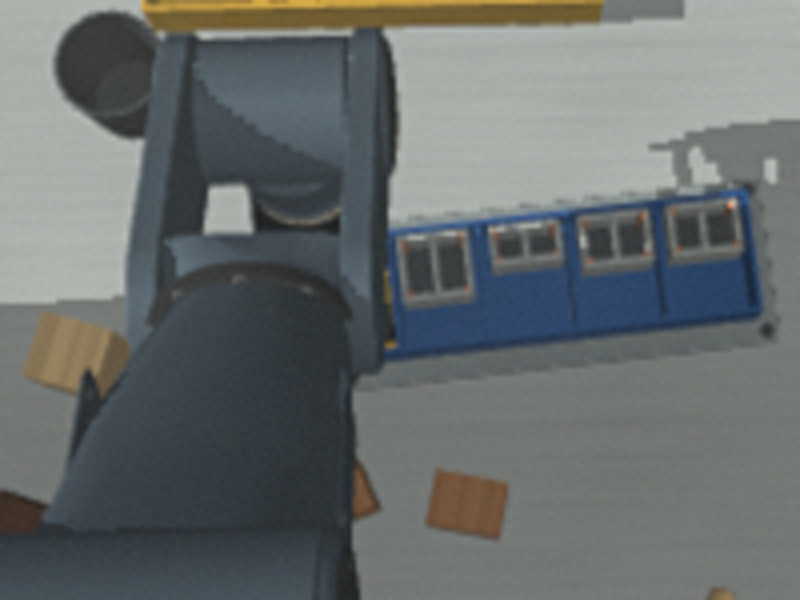

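Run:
```python
from seg import *
for n,im,d,W in load('4',('side',)):
    for lo,hi in((.118,.130),(.158,.17),(.095,.118)):
        print(lo);rects(W,im,lo,hi,(.57,.69),(.05,.17))
    # bay interior: patch, bay side
    m=(W[...,2]>.01)&(W[...,2]<.02);rects(W,im,.01,.02,(.55,.7),(.05,.2))
    print(proj('side',[.634,.118,.12]))
```

```text
0.118
 n 127 px(283,159) c(622.8,113.4) wh(49.5,56.2) a7.0 z0.1240 rgb [125 123 117]
0.158
 n  55 px(289,148) c(636.7,110.6) wh(34.2,24.6) a61.0 z0.1643 rgb [138 108  45]
0.095
 n  81 px(281,158) c(616.6,124.1) wh(25.7,31.4) a5.8 z0.1094 rgb [111 113 109]
 n 120 px(283,167) c(614.0,95.4) wh(34.2,65.4) a54.9 z0.1064 rgb [110 112 108]
 n  50 px(296,178) c(667.2,133.0) wh(8.5,74.4) a4.9 z0.0121 rgb [167 177 179]
 n  99 px(259,187) c(557.7,102.7) wh(14.4,102.5) a0.6 z0.0120 rgb [113 119 118]
 n 274 px(277,178) c(609.4,130.4) wh(82.5,39.9) a4.3 z0.0166 rgb [170 132  47]
 n 100 px(271,195) c(589.4,65.8) wh(31.3,31.3) a0.5 z0.0155 rgb [ 40  73 115]
 n  21 px(300,196) c(673.3,67.0) wh(7.9,31.2) a4.3 z0.0120 rgb [171 181 181]
[287.60588484 156.67021304]
```

Emit:
drive_tool --targets '[0.2,0,1,0,0,0,0.2,0,2,0,0,0,0.2,0,3,0,0,0,0.2,0,3.8,0,0,0,0.2,0,4.5,0,0,0,0.2,0,5.1,0,0,0,0.2,0,5.7,0,0,0,0.2,0,6.2,0,0,0,0.2,0,6.6,0,0,0,0.2,0,6.6,0,0,0]'

```text
time: 11.08
position: [0.635, 0.1211, 0.0686]
tool_rot: [0.672, 0.74, -0.001, -0.001]
ft_force: [-0.1, 0.2, -4.5]
grip_width: 0.0099
```

```bash
python3 - <<'E'
from h import *
for n in('side',):
    im,d=snap(n,'5')
f=np.load('pics/side_5.npz')['im'][120:260,220:380,::-1]
cv2.imwrite('pics/c5.png',cv2.resize(f,None,fx=4,fy=4,interpolation=cv2.INTER_CUBIC))
E
python3 plan.py
```

```text
t 11.13 pos [635.3 121.1  69.1] phi 95.51 tilt [-0.05  0.  ] F [-1.  -0.7 -3.4] w 9.7 q [ 1. 43. 85.  0. 52. -5.]
```

View pics/c5.png

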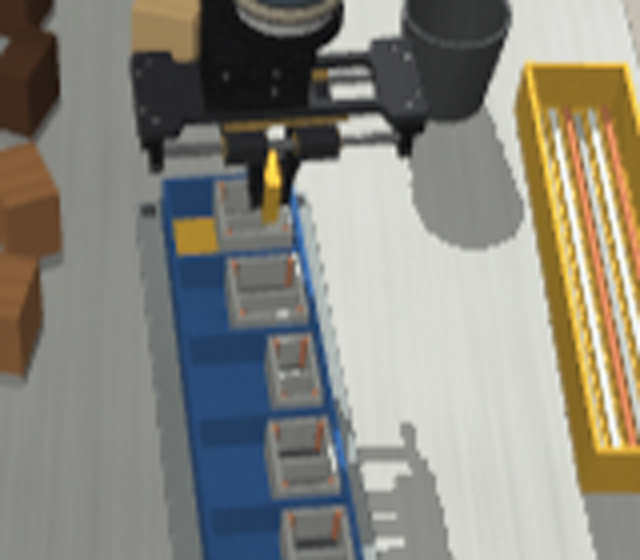

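Emit:
drive_tool --targets '[0,0.1,0,0,0,0,0,0.2,0,0,0,0,0,0.3,0,0,0,0,0,0.4,0,0,0,0,0,0.4,0,0,0,0]'

```text
time: 11.55
position: [0.6381, 0.1213, 0.0696]
tool_rot: [0.672, 0.74, -0.001, -0.001]
ft_force: [-4.3, -0.8, -1.3]
grip_width: 0.0097
```

Emit:
drive_tool --targets '[0,0.05,0.2,0,0,0,0,0.05,0.4,0,0,0,0,0.05,0.6,0,0,0,0,0.05,0.75,0,0,0,0,0.05,0.85,0,0,0,0,0.05,0.85,0,0,0,0,0.05,0.85,0,0,0]'

```text
time: 12.13
position: [0.638, 0.1215, 0.0616]
tool_rot: [0.672, 0.74, -0.001, -0.002]
ft_force: [-5.7, -0.9, 2.7]
grip_width: 0.0098
```

Emit:
drive_tool --targets '[0,0,0,0,0,0,0,0,0,0,0,0,0,0,0,0,0,0,0,0,0,0,0,0,0,0,0,0,0,0,0,0,-2,0,0,0,0,0,-5,0,0,0,0,0,-8.5,0,0,0,0,0,-8.5,0,0,0]' --grip 0.1

```text
time: 12.88
position: [0.6457, 0.1218, 0.1535]
tool_rot: [0.672, 0.74, 0.005, 0.006]
ft_force: [1.1, 0.3, 0.1]
grip_width: 0.0395
```

```bash
python3 - <<'E'
from h import *
for n in('side','top'):
    im,d=snap(n,'6')
f=np.load('pics/side_6.npz')['im'][120:260,220:380,::-1]
cv2.imwrite('pics/c6.png',cv2.resize(f,None,fx=4,fy=4,interpolation=cv2.INTER_CUBIC))
E
python3 plan.py
```

```text
t 12.98 pos [642.1 121.5 148.5] phi 95.51 tilt [0.35 0.01] F [ 0.9 -0.6 -0.7] w 39.0 q [ 1. 37. 82.  0. 61. -5.]
```

View pics/c6.png

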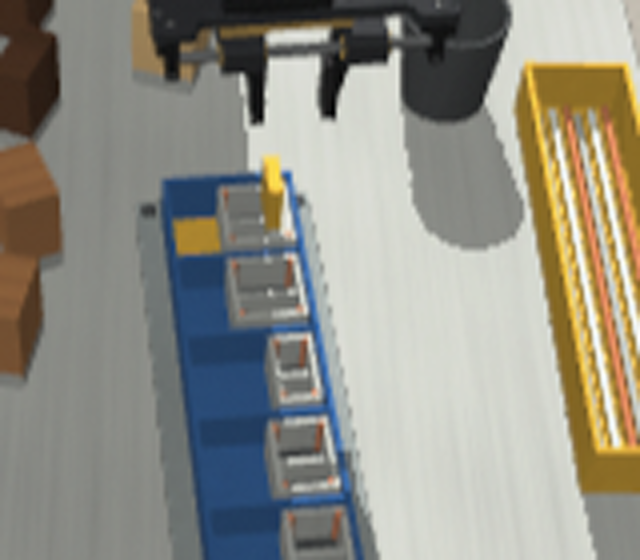

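```bash
cat > gaps.py <<'E'
from seg import *
tag=sys.argv[1]
th=np.radians(5.55)
C={'top':(624.4,-17.4),'side':(622.0,-20.0)}
for n,im,d,W in load(tag):
    dx=W[...,0]*1000-C[n][0];dy=W[...,1]*1000-C[n][1]
    X=dx*np.cos(th)+dy*np.sin(th);Y=-dx*np.sin(th)+dy*np.cos(th);Z=W[...,2]*1000
    print(n)
    for b in(-136,-68,0,68,136):
        m=(abs(Y-b)<24)&(abs(X)<42)
        top=m&(Z>46)&(Z<60)&(X>-35); fl=m&(Z<20)&(Z>10)
        g=(abs(Y-b)<36)&(abs(X)<43)&(Z>46)&(Z<53)&(X>-20)&(im.max(-1).astype(int)-im.min(-1)<28)
        f=lambda a,q:np.round(np.percentile(a,q),1) if a.size else None
        print(b,'nodetop xmin',f(X[top],[1,5]),'max',f(X[top],[99]),'floor xmax',f(X[fl],[95,99]),'y',f(Y[g],[2,98]))
E
python3 gaps.py 0; python3 gaps.py 6;python3 plan.py; python3 seg.py 6 | grep -E "0.07[5-9]|0.08"
```

```text
top
-136 nodetop xmin [1.5 2.1] max [41.9] floor xmax [27.9 36.4] y [-166.1 -110.3]
-68 nodetop xmin [1.9 2.2] max [41.5] floor xmax [27.7 33.9] y [-95.1 -42.1]
0 nodetop xmin [10.9 11.3] max [40.3] floor xmax [13.2 33.4] y [-27.5  25.6]
68 nodetop xmin [-8.9 -8.4] max [41.7] floor xmax [30.6 36.5] y [ 43.  103.7]
136 nodetop xmin None max None floor xmax [38.5 40.9] y [102.9 103.8]
side
-136 nodetop xmin [2.4 3. ] max [41.9] floor xmax [22.4 31.1] y [-161.8 -105.4]
-68 nodetop xmin [1.8 2.2] max [41.3] floor xmax [20.5 31.5] y [-96.1 -42.2]
0 nodetop xmin [11.  11.3] max [41.1] floor xmax [10.5 13.6] y [-28.4  31.9]
68 nodetop xmin [-8.5 -8. ] max [41.3] floor xmax [-8.5  5. ] y [ 41.1 100.8]
136 nodetop xmin None max None floor xmax [37.3 40.5] y [100.4 104.6]
top
-136 nodetop xmin [2.2 2.8] max [41.7] floor xmax [15.2 36.6] y [-163.8 -109.8]
-68 nodetop xmin [1.6 2.1] max [41.4] floor xmax [26.2 37. ] y [-95.  -42.2]
0 nodetop xmin [10.7 11. ] max [41.4] floor xmax [26.3 36.3] y [-27.4  24.9]
68 nodetop xmin [-8.6 -8.2] max [41.3] floor xmax [32.6 37.5] y [ 43.2 103.7]
136 nodetop
[... 1198 characters left out ...]
 160 px(258,68) c(554.4,575.9) wh(128.9,14.2) a0.4 z0.0798 rgb [71 75 72]
 n 145 px(225,111) c(446.1,357.9) wh(59.9,31.8) a68.8 z0.0788 rgb [65 43 30]
 n  27 px(255,122) c(540.7,310.3) wh(9.3,30.7) a0.7 z0.0766 rgb [159 132  93]
 n  13 px(321,126) c(744.5,280.5) wh(3.2,27.1) a15.5 z0.0841 rgb [64 66 67]
 n 164 px(225,134) c(454.8,252.9) wh(59.3,32.2) a65.8 z0.0791 rgb [64 42 29]
 n 242 px(224,165) c(457.7,128.2) wh(40.1,60.1) a23.4 z0.0791 rgb [130  90  56]
 n  28 px(287,169) c(635.8,117.9) wh(9.2,35.0) a10.4 z0.0794 rgb [136 107  38]
 n 277 px(220,192) c(450.1,28.6) wh(56.5,42.1) a77.4 z0.0788 rgb [131  90  56]
 n 101 px(322,312) c(695.8,-304.4) wh(24.7,58.8) a64.6 z0.0799 rgb [144 147 134]
```

```bash
python3 plan.py "446.9 360 135 69.5"
```

```text
t 12.98 pos [642.1 121.5 148.5] phi 95.51 tilt [0.35 0.01] F [ 0.9 -0.6 -0.7] w 39.0 q [ 1. 37. 82.  0. 61. -5.]
[ 25.61 -17.15   1.24] [ 0.35 -0.05 26.01] rows>= 7.4
```

Emit:
drive_tool --targets '[2,-1.3,0,0,0,2,5,-3.3,0.1,0,0,5,8,-5.3,0.3,0,0,8,11,-7.3,0.5,0,0,11,14,-9.2,0.6,0,0,14,17,-11.2,0.8,0,0,17,20,-13.1,0.9,0,0,20,22.5,-14.8,1,0,0,23,24.6,-16.2,1.1,0,0,25,25.6,-16.8,1.1,0,0,26,25.6,-16.8,1.1,0,0,26,25.6,-16.8,1.1,0,0,26]' --grip -0.4

```text
time: 13.98
position: [0.4475, 0.3602, 0.134]
tool_rot: [0.821, 0.571, -0.001, 0.0]
ft_force: [0.7, -0.6, -0.5]
grip_width: 0.0608
```

Emit:
drive_tool --targets '[0,0,0,0,0,0,0,0,0,0,0,0,0,0,0,0,0,0]'

```text
time: 14.23
position: [0.4491, 0.3592, 0.1349]
tool_rot: [0.822, 0.569, -0.0, 0.0]
ft_force: [0.6, 0.2, -0.3]
grip_width: 0.0607
```

```bash
python3 - <<'E'
from h import *
for n in('side','top'):
    im,d=snap(n,'7')
E
python3 seg.py 7 | grep -E "^ .*z0.07[5-9]|z0.08|top|side";python3 plan.py "446.9 360 52 69.5"; python3 gaps.py 7
```

```text
top bench z -0.00048140210362163316
 n  28 px(168,129) c(746.4,291.4) wh(5.7,39.2) a2.0 z0.0836 rgb [60 62 61]
 n  39 px(355,144) c(691.9,-268.3) wh(54.8,17.7) a41.1 z0.0817 rgb [149 155 144]
 n 215 px(69,176) c(609.8,579.3) wh(6.8,199.7) a89.8 z0.0796 rgb [52 54 53]
 n  23 px(224,164) c(636.1,121.8) wh(5.5,32.3) a4.6 z0.0830 rgb [103  86  51]
 n 317 px(157,188) c(568.0,322.8) wh(55.9,49.9) a73.8 z0.0794 rgb [131 114  85]
 n 263 px(222,224) c(460.3,130.4) wh(40.0,53.9) a23.2 z0.0794 rgb [105  79  57]
 n 201 px(179,226) c(456.4,255.0) wh(55.4,29.6) a67.2 z0.0791 rgb [61 49 41]
 n 262 px(256,226) c(452.8,30.9) wh(53.7,40.1) a77.9 z0.0795 rgb [105  78  57]
 n  20 px(135,226) c(456.1,381.0) wh(4.6,28.4) a70.0 z0.0794 rgb [53 43 37]
 n 134 px(145,230) c(445.2,353.3) wh(37.5,29.6) a70.4 z0.0787 rgb [59 47 39]
side bench z -0.0004074654126797002
 n 222 px(280,68) c(627.8,581.5) wh(18.0,157.0) a89.7 z0.0796 rgb [69 72 70]
 n  21 px(186,75) c(303.4,547.0) wh(6.7,47.3) a0.4 z0.0774 rgb [82 63 54]
 n 143 px(225,111) c(445.5,358.6) wh(59.4,32.2) a68.9 z0.0788 rgb [62 41 28]
 n 229 px(263,119) c(
[... 782 characters left out ...]
odetop xmin [1.4 2.2] max [41.5] floor xmax [23.1 37.4] y [-95.6 -42.3]
0 nodetop xmin [10.3 10.9] max [41.2] floor xmax [12.7 32.3] y [-27.1  25.8]
68 nodetop xmin [-8.6 -8. ] max [41.4] floor xmax [28.6 37.6] y [ 42.8 103.6]
136 nodetop xmin [-7.7 -7.1] max [41.6] floor xmax [16.1 21.9] y [103.1 163.6]
side
-136 nodetop xmin [2.3 2.4] max [41.8] floor xmax [11.7 31.1] y [-162.9 -109.7]
-68 nodetop xmin [1.6 2.2] max [41.9] floor xmax [17.5 33.9] y [-96.3 -40.2]
0 nodetop xmin [10.8 11.2] max [41.] floor xmax [ 9.5 14. ] y [-28.5  29.6]
68 nodetop xmin [-8.5 -8.1] max [41.3] floor xmax [-9.1 -8.6] y [ 40.5 100.4]
136 nodetop xmin [-7.4 -7.2] max [41.6] floor xmax [-8.3 -7.2] y [100.4 167.9]
```

Emit:
drive_tool --targets '[0,-0.2,2,0,0,0,0,-0.2,4,0,0,0,0,-0.2,6,0,0,0,0,-0.2,7.5,0,0,0,0,-0.2,8.3,0,0,0,0,-0.2,8.3,0,0,0,0,-0.2,8.3,0,0,0]'

```text
time: 14.92
position: [0.4466, 0.3607, 0.052]
tool_rot: [0.822, 0.57, -0.0, -0.0]
ft_force: [0.4, -0.6, 0.2]
grip_width: 0.0608
```

Emit:
drive_tool --targets '[0,0,0,0,0,0,0,0,0,0,0,0,0,0,0,0,0,0,0,0,0,0,0,0,0,0,0,0,0,0,0,0,0,0,0,0,0,0,0,0,0,0,0,0,0,0,0,0]' --grip 1 --squeeze 35

```text
time: 15.58
position: [0.4465, 0.361, 0.0524]
tool_rot: [0.822, 0.57, 0.0, 0.0]
ft_force: [0.9, -1.3, 3.3]
grip_width: 0.0299
```

Emit:
drive_tool --targets '[0,0,-1.5,0,0,0,0,0,-3.5,0,0,0,0,0,-6,0,0,0,0,0,-8.5,0,0,0,0,0,-10.5,0,0,0,0,0,-11.3,0,0,0,0,0,-11.3,0,0,0,0,0,-11.3,0,0,0]'

```text
time: 16.25
position: [0.4458, 0.3606, 0.1644]
tool_rot: [0.822, 0.57, -0.001, -0.0]
ft_force: [-0.0, -0.2, -1.9]
grip_width: 0.0303
```

```bash
cat > cr.py <<'E'
# crate coords -> world: cr.py X Y
import sys,numpy as np
th=np.radians(5.55)
for a in sys.argv[1:]:
    x,y=map(float,a.split());print(a,'->',np.round([623.4+x*np.cos(th)-y*np.sin(th),-18.7+x*np.sin(th)+y*np.cos(th)],1))
E
python3 cr.py "-25.3 136" "-25.7 68" "-16 0" "-20.5 -68" "-20.5 -136"; python3 plan.py "585.1 114.2 165 95.55"
```

```text
-25.3 136 -> [585.1 114.2]
-25.7 68 -> [591.2  46.5]
-16 0 -> [607.5 -20.2]
-20.5 -68 -> [609.6 -88.4]
-20.5 -136 -> [ 616.1 -156. ]
t 16.25 pos [445.8 360.6 164.4] phi 69.52 tilt [-0.06 -0.03] F [-0.  -0.2 -1.9] w 30.3 q [28. 31. 93. -0. 57. 48.]
[-18.2   21.67  -0.06] [ -0.06   0.04 -26.03] rows>= 6.8
```

Emit:
drive_tool --targets '[-1.3,1.6,0,0,0,-2,-3.4,4,0,0,0,-5,-5.6,6.6,0,0,0,-8,-7.8,9.2,0,0,0,-11,-10,11.9,0,0,0,-14.4,-12.2,14.5,0,0,0,-17.5,-14.2,17,0,0,0,-20.5,-16,19.1,0,0,0,-23.3,-17.4,20.8,0,0,0,-25.2,-18.2,21.7,0,0,0,-26,-18.2,21.7,0,0,0,-26,-18.2,21.7,0,0,0,-26]'

```text
time: 17.25
position: [0.5846, 0.114, 0.163]
tool_rot: [0.673, 0.74, -0.001, -0.002]
ft_force: [-0.2, 0.2, -3.2]
grip_width: 0.0297
```

Emit:
drive_tool --targets '[0,0,0,0,0,0,0,0,0,0,0,0,0,0,0,0,0,0]'

```text
time: 17.5
position: [0.585, 0.1156, 0.1647]
tool_rot: [0.672, 0.741, -0.0, -0.001]
ft_force: [-0.7, 0.3, -1.7]
grip_width: 0.03
```

```bash
cat > held.py <<'E'
# held.py tag xlo xhi ylo yhi : rect of held block top
from seg import *
tag=sys.argv[1];zt=float(sys.argv[2]);x,y=map(float,sys.argv[3:5])
th=np.radians(5.55)
C={'top':(624.4,-17.4),'side':(622.0,-20.0)}
for n in ('side','top'): snap(n,tag)
for n,im,d,W in load(tag):
    m=(abs(W[...,0]*1000-x)<50)&(abs(W[...,1]*1000-y)<50)&(abs(W[...,2]*1000-zt)<9)&(im[...,0]>im[...,2].astype(int)*1.2)
    if m.sum()<10: print(n,'none');continue
    P=W[m][:,:2]*1000;c,wh,a=cv2.minAreaRect(P.astype(np.float32))
    dx,dy=c[0]-C[n][0],c[1]-C[n][1]
    print(n,m.sum(),'c',np.round(c,1),np.round(wh,1),round(a,1),'crate',round(dx*np.cos(th)+dy*np.sin(th),1),round(-dx*np.sin(th)+dy*np.cos(th),1),'z',np.median(W[m][:,2]))
f=np.load('pics/side_%s.npz'%tag)['im'][100:300,190:360,::-1]
cv2.imwrite('pics/h%s.png'%tag,cv2.resize(f,None,fx=3,fy=3,interpolation=cv2.INTER_CUBIC))
E
python3 held.py 8 192 585 114; python3 plan.py "585.1 114.2 165 95.55"
```

```text
top none
side 184 c [586.7 111.3] [53.9 31.4] 89.9 crate -22.4 134.1 z 0.1913497025897357
t 17.60 pos [585.4 115.4 165.1] phi 95.59 tilt [-0.01  0.  ] F [-0.2 -0.5 -1.5] w 29.5 q [ 0. 32. 89.  0. 58. -5.]
[-0.11 -0.04  0.01] [-0.01 -0.01  0.04] rows>= 0.0
```

View pics/h8.png

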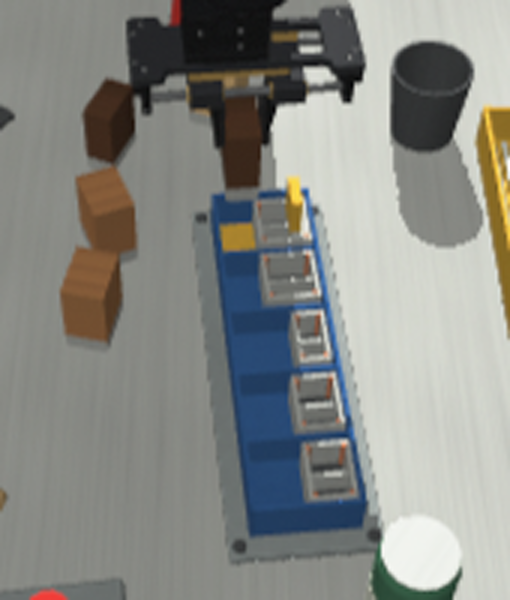

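Emit:
drive_tool --targets '[0,0,1.5,0,0,0,0,0,3.5,0,0,0,0,0,5,0,0,0,0,0,5.6,0,0,0,0,0,6.1,0,0,0,0,0,6.6,0,0,0,0,0,7.1,0,0,0,0,0,7.6,0,0,0,0,0,8,0,0,0,0,0,8,0,0,0]'

```text
time: 18.43
position: [0.5856, 0.1144, 0.0845]
tool_rot: [0.672, 0.74, -0.0, -0.0]
ft_force: [0.4, -1.2, -2.4]
grip_width: 0.03
```

Emit:
drive_tool --targets '[0,0,0.4,0,0,0,0,0,0.8,0,0,0,0,0,1.2,0,0,0,0,0,1.5,0,0,0,0,0,1.7,0,0,0,0,0,1.7,0,0,0,0,0,1.7,0,0,0]'

```text
time: 19.02
position: [0.5858, 0.1144, 0.0684]
tool_rot: [0.672, 0.74, -0.0, -0.0]
ft_force: [-1.5, -0.8, 2.2]
grip_width: 0.0293
```

Emit:
drive_tool --targets '[0,0,0,0,0,0,0,0,0,0,0,0,0,0,0,0,0,0,0,0,0,0,0,0,0,0,-1.5,0,0,0,0,0,-4,0,0,0,0,0,-6.5,0,0,0,0,0,-8,0,0,0,0,0,-8,0,0,0,0,0,-8,0,0,0]' --grip -0.1

```text
time: 19.85
position: [0.5865, 0.1144, 0.1488]
tool_rot: [0.672, 0.74, 0.001, 0.001]
ft_force: [-0.7, -0.7, 0.3]
grip_width: 0.0475
```

```bash
python3 held.py 9 96 585 114; python3 plan.py "566.7 321.1 135 73.8"; python3 seg.py 9 | grep -E "^ .*z0.07[5-9]|z0.08|top|side"
```

```text
top none
side 196 c [602.1 112.2] [64.8 58.5] 0.1 crate -7.0 133.5 z 0.09505742863507435
t 19.95 pos [585.  114.4 147. ] phi 95.51 tilt [-0.12  0.  ] F [-0.3  0.5 -0. ] w 48.2 q [ 0. 33. 90.  0. 56. -5.]
[20.75  0.16  1.2 ] [-1.200e-01  1.000e-02  2.171e+01] rows>= 5.0
top bench z -0.0004273951682615178
 n  27 px(168,129) c(746.6,295.0) wh(41.4,5.9) a88.9 z0.0845 rgb [63 67 66]
 n  43 px(356,144) c(690.9,-271.1) wh(56.9,19.9) a50.1 z0.0799 rgb [152 159 147]
 n 241 px(69,180) c(600.3,580.0) wh(8.3,216.5) a89.3 z0.0802 rgb [55 58 56]
 n 329 px(156,188) c(568.1,322.9) wh(55.7,50.3) a73.5 z0.0791 rgb [138 120  89]
 n 261 px(256,226) c(452.8,31.0) wh(54.0,40.1) a77.8 z0.0792 rgb [111  82  59]
 n  30 px(230,224) c(460.0,108.4) wh(22.3,13.4) a23.0 z0.0794 rgb [106  79  56]
side bench z -0.00042354111160511305
 n  27 px(187,73) c(305.5,552.8) wh(59.3,5.4) a84.4 z0.0814 rgb [74 52 43]
 n  50 px(298,68) c(688.9,578.6) wh(12.9,34.5) a79.0 z0.0797 rgb [70 74 71]
 n  12 px(243,69) c(496.6,579.4) wh(14.3,8.4) a8.4 z0.0779 rgb [70 73 71]
 n  33 px(321,125) c(745.1,288.1) wh(43.2,8.6) a89.0 z0.0838 rgb [54 55 55]
 n 165 px(225,134) c(453.9,251.7) wh(57.5,33.3) a68.0 z0.0789 rgb [64 43 29]
 n 241 px(224,165) c(457.8,127.6) wh(40.2,58.4) a22.3 z0.0792 rgb [129  89  56]
 n  34 px(288,169) c(636.0,117.8) wh(10.2,36.1) a9.3 z0.0826 rgb [135 106  39]
 n  63 px(269,174) c(584.9,97.1) wh(28.4,27.8) a7.7 z0.0798 rgb [58 38 26]
 n 279 px(219,192) c(450.3,28.5) wh(60.8,41.1) a77.5 z0.0789 rgb [129  89  56]
 n 102 px(322,312) c(695.9,-304.6) wh(23.8,58.6) a65.1 z0.0790 rgb [142 144 133]
```

View pics/h9.png

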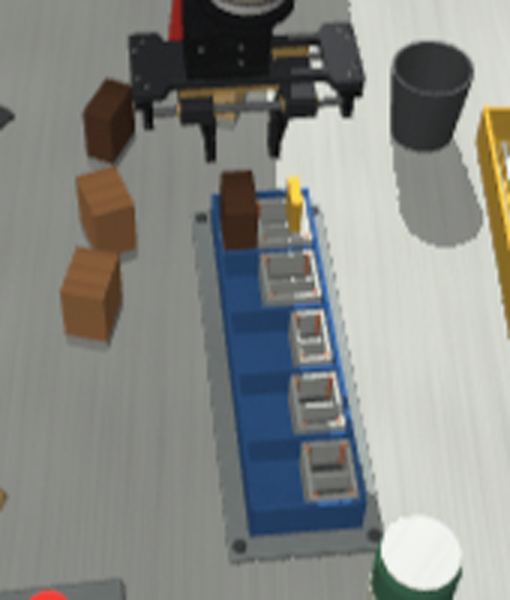

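Emit:
drive_tool --targets '[2,0,0,0,0,2,5,0,0.2,0,0,5,8,0,0.4,0,0,8.5,11,0,0.6,0,0,12,14,0.1,0.8,0,0,15.5,17,0.1,1,0,0,18.5,19.5,0.1,1.1,0,0,20.7,20.7,0.1,1.2,0,0,21.7,20.7,0.1,1.2,0,0,21.7,20.7,0.1,1.2,0,0,21.7,20.7,0.1,1.2,0,0,21.7]' --grip -0.7

```text
time: 20.87
position: [0.5665, 0.3195, 0.1349]
tool_rot: [0.8, 0.601, -0.001, -0.0]
ft_force: [-0.8, 0.3, 0.7]
grip_width: 0.0738
```

Emit:
drive_tool --targets '[0,0,0,0,0,0,0,0,0,0,0,0,0,0,0,0,0,0]'

```text
time: 21.12
position: [0.5674, 0.3195, 0.1361]
tool_rot: [0.8, 0.6, -0.0, 0.0]
ft_force: [-0.3, 0.3, -0.1]
grip_width: 0.0739
```

```bash
python3 - <<'E'
from h import *
for n in('side','top'):
    im,d=snap(n,'10')
E
python3 seg.py 10 | grep -E "^ .*z0.07[5-9]|z0.08|top|side";python3 plan.py "566.7 321.1 52 73.8"
```

```text
top bench z -0.00046803889102799547
 n  28 px(168,129) c(746.1,293.6) wh(35.3,4.9) a89.5 z0.0839 rgb [62 64 64]
 n  43 px(355,144) c(692.1,-268.5) wh(54.8,18.3) a41.6 z0.0787 rgb [155 161 150]
 n 240 px(69,178) c(600.8,580.7) wh(217.1,6.2) a0.0 z0.0799 rgb [54 56 55]
 n  16 px(224,165) c(633.6,121.9) wh(1.8,33.1) a2.5 z0.0821 rgb [106  88  51]
 n  24 px(151,184) c(578.4,340.0) wh(5.5,39.4) a75.2 z0.0800 rgb [122 105  77]
 n 211 px(160,189) c(565.2,313.9) wh(36.0,50.0) a74.0 z0.0790 rgb [138 119  88]
 n  23 px(228,185) c(572.0,114.5) wh(1.7,53.0) a5.6 z0.0784 rgb [54 47 41]
 n 262 px(222,224) c(460.3,130.3) wh(40.4,53.8) a23.2 z0.0791 rgb [110  83  60]
 n 203 px(179,226) c(456.5,255.1) wh(54.7,29.7) a66.9 z0.0793 rgb [63 50 43]
 n 261 px(256,226) c(452.6,31.2) wh(53.9,40.2) a78.7 z0.0795 rgb [110  82  59]
side bench z -0.0004122216985174191
 n  34 px(187,72) c(305.6,560.2) wh(77.1,5.5) a85.6 z0.0809 rgb [72 50 41]
 n 141 px(288,68) c(652.3,577.2) wh(13.8,108.9) a89.5 z0.0811 rgb [69 72 70]
 n 234 px(262,119) c(565.1,319.6) wh(59.3,51.2) a73.4 z0.0786 rgb [164 136  93]
 n  28 px(321,126) c(744.7,288.5) wh(8.0,43.7) a0.6 z0.0840 rgb [59 60 61]
 n 163 px(225,134) c(454.3,253.9) wh(60.6,32.9) a68.0 z0.0791 rgb [63 42 29]
 n 242 px(224,165) c(458.1,127.0) wh(40.4,57.6) a22.7 z0.0791 rgb [126  87  54]
 n  26 px(288,169) c(634.8,117.5) wh(9.5,36.7) a12.1 z0.0797 rgb [131 103  36]
 n  52 px(270,175) c(586.6,86.7) wh(28.6,6.2) a5.3 z0.0809 rgb [57 37 25]
 n 280 px(219,192) c(450.1,27.8) wh(57.7,41.0) a78.3 z0.0789 rgb [126  87  54]
 n  99 px(322,312) c(696.1,-304.6) wh(23.1,58.5) a65.7 z0.0806 rgb [139 141 129]
t 21.22 pos [567.4 319.8 136.3] phi 73.75 tilt [0.01 0.  ] F [-0.2 -0.8 -0.3] w 73.6 q [20. 38. 82. -0. 60. 36.]
[ 0.1  -0.1   8.43] [ 0.01 -0.   -0.05] rows>= 2.0
```

Emit:
drive_tool --targets '[0.1,-0.1,2,0,0,0,0.1,-0.1,4,0,0,0,0.1,-0.1,6,0,0,0,0.1,-0.1,7.6,0,0,0,0.1,-0.1,8.4,0,0,0,0.1,-0.1,8.4,0,0,0,0.1,-0.1,8.4,0,0,0]'

```text
time: 21.8
position: [0.5665, 0.3217, 0.0521]
tool_rot: [0.8, 0.6, -0.0, -0.0]
ft_force: [0.8, -0.2, -0.1]
grip_width: 0.0736
```

Emit:
drive_tool --targets '[0,0,0,0,0,0,0,0,0,0,0,0,0,0,0,0,0,0,0,0,0,0,0,0,0,0,0,0,0,0,0,0,0,0,0,0,0,0,0,0,0,0]' --grip 1 --squeeze 35

```text
time: 22.38
position: [0.5666, 0.322, 0.0528]
tool_rot: [0.8, 0.6, 0.0, 0.0]
ft_force: [0.2, -0.2, 3.8]
grip_width: 0.0495
```

Emit:
drive_tool --targets '[0,0,-1.5,0,0,0,0,0,-3.5,0,0,0,0,0,-6,0,0,0,0,0,-8.5,0,0,0,0,0,-10.5,0,0,0,0,0,-11.3,0,0,0,0,0,-11.3,0,0,0,0,0,-11.3,0,0,0]'

```text
time: 23.05
position: [0.5654, 0.3215, 0.1638]
tool_rot: [0.8, 0.601, -0.001, -0.0]
ft_force: [0.4, -0.3, -5.6]
grip_width: 0.0497
```

```bash
python3 plan.py "607.5 -20.2 165 95.55"
```

```text
t 23.05 pos [565.4 321.5 163.8] phi 73.82 tilt [-0.12 -0.05] F [ 0.4 -0.3 -5.6] w 49.7 q [20. 36. 81. -0. 63. 36.]
[-31.64  13.56  -0.1 ] [ -0.12   0.06 -21.73] rows>= 8.3
```

Emit:
drive_tool --targets '[-2,0.9,0,0,0,-1.5,-5,2.1,0,0,0,-3.5,-8.3,3.6,0,0,0,-5.7,-11.7,5,0,0,0,-8,-15,6.4,0,0,0,-10.3,-18.4,7.9,0,0,0,-12.6,-21.7,9.3,0,0,0,-15,-25,10.7,0,0,0,-17.2,-28,12,0,0,0,-19.2,-30.4,13,0,0,0,-20.9,-31.6,13.5,-0.1,0,0,-21.7,-31.6,13.5,-0.1,0,0,-21.7]'

```text
time: 24.05
position: [0.6073, -0.023, 0.1637]
tool_rot: [0.674, 0.739, -0.001, -0.001]
ft_force: [0.9, 0.5, -4.7]
grip_width: 0.05
```

Emit:
drive_tool --targets '[0,0,0,0,0,0,0,0,0,0,0,0,0,0,0,0,0,0,0,0,0,0,0,0]'

```text
time: 24.38
position: [0.6073, -0.0178, 0.1655]
tool_rot: [0.672, 0.741, -0.0, -0.001]
ft_force: [-1.0, 0.5, -4.5]
grip_width: 0.0496
```

```bash
python3 held.py 11 192 607 -20; python3 gaps.py 11|sed -n '8,14p' ; python3 plan.py "607.5 -20.2 165 95.55"
```

```text
top none
side 337 c [602.1 -19.9] [65.9 56.1] 7.1 crate -19.8 2.1 z 0.19184346649314593
-136 nodetop xmin [2.2 3. ] max [41.9] floor xmax [24.5 36.1] y [-162.5 -105.5]
-68 nodetop xmin [1.7 2.4] max [41.5] floor xmax [ 2.  28.1] y [-96.3 -40.7]
0 nodetop xmin [11.  11.2] max [41.2] floor xmax [ 9.7 11.3] y [-28.8  31.8]
68 nodetop xmin [27.5 29.1] max [41.2] floor xmax [-31.1  22. ] y [38.6 89.2]
136 nodetop xmin [-1.9 -1.8] max [40.6] floor xmax None y [158.4 168.5]
t 24.48 pos [607.7 -18.2 166. ] phi 95.60 tilt [-0.02  0.01] F [-0.3 -0.4 -4.5] w 49.9 q [-12.  33.  88.   0.  60. -18.]
[-0.2  -0.04  0.1 ] [-0.02 -0.01  0.05] rows>= 0.1
```

Emit:
drive_tool --targets '[-0.2,0,1.5,0,0,0,-0.2,0,3.5,0,0,0,-0.2,0,5,0,0,0,-0.2,0,5.6,0,0,0,-0.2,0,6.1,0,0,0,-0.2,0,6.6,0,0,0,-0.2,0,7.1,0,0,0,-0.2,0,7.6,0,0,0,-0.2,0,8,0,0,0,-0.2,0,8,0,0,0]'

```text
time: 25.32
position: [0.6077, -0.0212, 0.0854]
tool_rot: [0.672, 0.74, -0.0, -0.0]
ft_force: [-0.6, -0.7, -5.7]
grip_width: 0.0498
```

Emit:
drive_tool --targets '[0,0,0.4,0,0,0,0,0,0.8,0,0,0,0,0,1.2,0,0,0,0,0,1.5,0,0,0,0,0,1.75,0,0,0,0,0,1.75,0,0,0,0,0,1.75,0,0,0]'

```text
time: 25.9
position: [0.6081, -0.0212, 0.0688]
tool_rot: [0.672, 0.74, 0.0, 0.0]
ft_force: [-0.6, -0.0, -2.1]
grip_width: 0.0499
```

Emit:
drive_tool --targets '[0,0,0.1,0,0,0,0,0,0.1,0,0,0]'

```text
time: 26.07
position: [0.6081, -0.0212, 0.0688]
tool_rot: [0.672, 0.74, 0.0, 0.0]
ft_force: [-1.5, 0.9, 5.0]
grip_width: 0.0498
```

Emit:
drive_tool --targets '[0,0,0,0,0,0,0,0,0,0,0,0,0,0,0,0,0,0,0,0,0,0,0,0,0,0,-1.5,0,0,0,0,0,-4,0,0,0,0,0,-6.5,0,0,0,0,0,-8,0,0,0,0,0,-8,0,0,0,0,0,-8,0,0,0]' --grip -0.6

```text
time: 26.9
position: [0.6088, -0.0215, 0.1483]
tool_rot: [0.672, 0.74, 0.001, 0.001]
ft_force: [-0.8, -0.3, 0.0]
grip_width: 0.0695
```

```bash
python3 held.py 12 96 607 -20; python3 seg.py 12 | grep -E "^ .*z0.07[5-9]|z0.08|z0.09|top|side"; python3 plan.py "455.2 253.8 135 66.8"
```

```text
top none
side 364 c [606.6 -23.6] [49.9 58.2] 6.1 crate -15.7 -2.1 z 0.09505543974075775
top bench z -0.000496258042906579
 n  23 px(168,129) c(746.3,291.5) wh(6.1,39.6) a1.4 z0.0828 rgb [60 63 63]
 n  39 px(355,145) c(691.7,-268.8) wh(54.6,18.1) a44.0 z0.0793 rgb [93 97 90]
 n 238 px(69,179) c(601.3,579.9) wh(6.5,218.1) a90.0 z0.0798 rgb [56 59 57]
 n  17 px(225,186) c(571.3,120.5) wh(1.2,39.9) a5.7 z0.0791 rgb [53 46 41]
 n  67 px(179,222) c(467.5,251.4) wh(54.0,13.3) a76.2 z0.0791 rgb [61 50 44]
 n  47 px(215,223) c(460.4,147.2) wh(26.7,22.8) a22.8 z0.0788 rgb [111  84  60]
 n 256 px(66,178) c(600.5,588.4) wh(22.0,218.8) a89.7 z0.0976 rgb [75 78 77]
 n  32 px(223,162) c(637.8,122.3) wh(29.5,9.7) a89.2 z0.0918 rgb [209 168  77]
 n 175 px(225,179) c(586.1,116.9) wh(30.8,50.6) a3.8 z0.0958 rgb [65 53 46]
side bench z -0.00043054867401050377
 n  32 px(187,72) c(305.8,559.9) wh(78.9,6.3) a86.9 z0.0809 rgb [75 53 44]
 n  31 px(322,125) c(745.1,289.4) wh(45.0,9.0) a88.9 z0.0819 rgb [55 56 57]
 n 163 px(225,134) c(454.2,251.7) wh(58.1,33.8) a65.6 z0.0792 rgb [66 44 31]
 n 241 px(224,165) c(457.9,127.6) wh(40.1,58.4) a22.9 z0.0789 rgb [133  92  58]
 n  36 px(271,175) c(587.7,87.3) wh(25.4,8.2) a4.0 z0.0811 rgb [61 43 31]
 n 283 px(219,192) c(451.0,28.6) wh(58.3,41.5) a79.5 z0.0789 rgb [133  92  58]
 n  88 px(280,215) c(609.5,-48.5) wh(49.1,4.6) a5.9 z0.0803 rgb [146 122  83]
 n 105 px(322,312) c(696.2,-304.4) wh(24.6,58.7) a65.9 z0.0803 rgb [147 150 137]
 n 348 px(278,204) c(606.6,-23.6) wh(49.9,58.2) a6.1 z0.0951 rgb [174 144  98]
t 27.00 pos [607.3 -21.2 146.4] phi 95.51 tilt [-0.12  0.03] F [-0.5  0.2 -0.5] w 69.5 q [-13.  34.  89.   0.  57. -18.]
[ 28.83 -12.5    1.18] [-1.200e-01 -1.000e-02  2.871e+01] rows>= 7.5
```

View pics/h12.png

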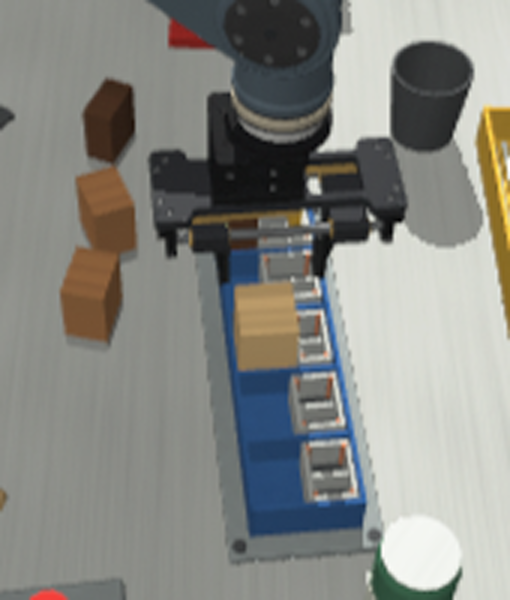

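Emit:
drive_tool --targets '[2,-0.9,0,0,0,2,5,-2.2,0.1,0,0,5,8.2,-3.5,0.2,0,0,8.2,11.4,-4.9,0.4,0,0,11.4,14.6,-6.3,0.6,0,0,14.6,17.8,-7.7,0.8,0,0,17.8,21,-9.1,0.9,0,0,21,24,-10.4,1,0,0,24,26.8,-11.6,1.1,0,0,26.7,28.6,-12.4,1.2,0,0,28.5,28.8,-12.5,1.2,0,0,28.7,28.8,-12.5,1.2,0,0,28.7]' --grip -0.4

```text
time: 28.0
position: [0.4545, 0.254, 0.1343]
tool_rot: [0.834, 0.552, -0.001, -0.0]
ft_force: [-0.0, 0.6, -0.1]
grip_width: 0.0607
```

Emit:
drive_tool --targets '[0,0,0,0,0,0,0,0,0,0,0,0,0,0,0,0,0,0]'

```text
time: 28.25
position: [0.4568, 0.2524, 0.1353]
tool_rot: [0.835, 0.55, -0.0, 0.0]
ft_force: [-0.6, -0.8, 0.7]
grip_width: 0.061
```

```bash
python3 - <<'E'
from h import *
for n in('side','top'):
    im,d=snap(n,'13')
E
python3 seg.py 13 | grep -E "^ .*z0.07[5-9]|z0.09|z0.08|top|side";python3 plan.py "455.2 253.8 52 66.8"
```

```text
top bench z -0.00045417552707035185
 n  28 px(167,129) c(746.2,292.8) wh(5.8,37.1) a0.5 z0.0857 rgb [62 65 64]
 n  41 px(355,144) c(692.0,-269.0) wh(54.7,18.8) a44.0 z0.0826 rgb [154 159 148]
 n 247 px(69,179) c(601.0,580.1) wh(5.8,218.1) a89.7 z0.0806 rgb [54 56 55]
 n  20 px(225,164) c(634.9,121.5) wh(3.0,33.5) a5.8 z0.0795 rgb [105  87  51]
 n  21 px(274,180) c(584.2,-21.8) wh(1.3,50.0) a5.2 z0.0773 rgb [104  90  67]
 n 264 px(222,224) c(460.3,130.2) wh(40.3,53.9) a22.9 z0.0794 rgb [107  80  58]
 n 260 px(256,226) c(452.7,31.0) wh(54.0,40.0) a78.3 z0.0793 rgb [107  80  57]
 n  12 px(177,223) c(462.8,259.6) wh(4.1,21.8) a68.4 z0.0773 rgb [53 45 42]
 n  87 px(184,228) c(450.2,240.3) wh(22.4,29.4) a65.6 z0.0793 rgb [61 48 41]
 n 243 px(66,178) c(600.7,588.4) wh(219.5,22.7) a0.1 z0.0975 rgb [72 75 74]
 n  32 px(224,162) c(638.8,121.0) wh(9.7,32.7) a6.7 z0.0916 rgb [196 159  73]
 n 317 px(273,171) c(609.1,-19.7) wh(50.8,54.0) a5.3 z0.0955 rgb [135 116  86]
 n 198 px(226,180) c(586.4,115.3) wh(31.0,53.8) a5.9 z0.0953 rgb [63 52 45]
side bench z -0.0004236318218763704
 n  26 px(187,73) c
[... 533 characters left out ...]
92) c(450.8,27.6) wh(57.4,40.8) a77.3 z0.0795 rgb [128  88  55]
 n  86 px(280,215) c(609.7,-49.2) wh(48.9,5.2) a5.7 z0.0811 rgb [140 117  80]
 n 102 px(321,312) c(696.1,-304.3) wh(23.8,58.6) a65.4 z0.0799 rgb [141 144 131]
 n 277 px(273,63) c(599.2,586.2) wh(218.3,27.4) a0.2 z0.0958 rgb [69 73 70]
 n 172 px(269,165) c(584.3,112.6) wh(30.1,58.9) a5.6 z0.0952 rgb [65 43 30]
 n  31 px(288,164) c(636.0,118.6) wh(9.8,36.8) a4.0 z0.0921 rgb [242 208  75]
 n 347 px(278,204) c(606.5,-21.8) wh(50.2,57.8) a4.5 z0.0951 rgb [167 138  94]
t 28.35 pos [456.7 252.5 135.5] phi 66.72 tilt [ 0.01 -0.  ] F [0.  0.3 0. ] w 60.9 q [ 17.  30. 102.  -0.  49.  40.]
[ 0.06 -0.19  8.35] [ 0.01  0.   -0.08] rows>= 2.0
```

Emit:
drive_tool --targets '[0.1,-0.2,2,0,0,0,0.1,-0.2,4,0,0,0,0.1,-0.2,6,0,0,0,0.1,-0.2,7.5,0,0,0,0.1,-0.2,8.3,0,0,0,0.1,-0.2,8.3,0,0,0,0.1,-0.2,8.3,0,0,0]'

```text
time: 28.93
position: [0.4549, 0.2548, 0.0525]
tool_rot: [0.835, 0.55, -0.0, -0.0]
ft_force: [-0.2, 0.6, 0.0]
grip_width: 0.0609
```

Emit:
drive_tool --targets '[0,0,0,0,0,0,0,0,0,0,0,0,0,0,0,0,0,0,0,0,0,0,0,0,0,0,0,0,0,0,0,0,0,0,0,0,0,0,0,0,0,0,0,0,0,0,0,0]' --grip 1 --squeeze 35

```text
time: 29.6
position: [0.4548, 0.2552, 0.0529]
tool_rot: [0.835, 0.551, 0.0, 0.0]
ft_force: [-0.5, -0.6, 3.5]
grip_width: 0.0297
```

Emit:
drive_tool --targets '[0,0,-1.5,0,0,0,0,0,-3.5,0,0,0,0,0,-6,0,0,0,0,0,-8.5,0,0,0,0,0,-10.5,0,0,0,0,0,-11.3,0,0,0,0,0,-11.3,0,0,0,0,0,-11.3,0,0,0]'

```text
time: 30.27
position: [0.454, 0.2549, 0.1649]
tool_rot: [0.835, 0.551, -0.0, -0.0]
ft_force: [-0.1, -0.7, -2.6]
grip_width: 0.0298
```

```bash
python3 plan.py "591 46.5 165 95.55"
```

```text
t 30.27 pos [454.  254.9 164.9] phi 66.81 tilt [-0.05 -0.02] F [-0.1 -0.7 -2.6] w 29.8 q [ 17.  27. 100.  -0.  53.  40.]
[-1.376e+01  2.080e+01 -1.000e-02] [ -0.05   0.03 -28.74] rows>= 6.0
```

Emit:
drive_tool --targets '[-1,1.5,0,0,0,-2,-2.5,3.8,0,0,0,-5,-4.3,6.4,0,0,0,-8.8,-6,9.1,0,0,0,-12.5,-7.7,11.7,0,0,0,-16.2,-9.4,14.3,0,0,0,-20,-11,16.7,0,0,0,-23.3,-12.4,18.8,0,0,0,-26.3,-13.4,20.3,0,0,0,-28.2,-13.7,20.8,0,0,0,-28.7,-13.7,20.8,0,0,0,-28.7,-13.7,20.8,0,0,0,-28.7]'

```text
time: 31.27
position: [0.5902, 0.0479, 0.1639]
tool_rot: [0.673, 0.74, -0.001, -0.002]
ft_force: [-0.4, 0.3, -2.4]
grip_width: 0.0295
```

Emit:
drive_tool --targets '[0,0,0,0,0,0,0,0,0,0,0,0,0,0,0,0,0,0,0,0,0,0,0,0]'

```text
time: 31.6
position: [0.5914, 0.0482, 0.1657]
tool_rot: [0.672, 0.741, -0.0, -0.0]
ft_force: [-0.2, -0.7, -1.4]
grip_width: 0.0299
```

```bash
python3 held.py 14 192 591 46; python3 gaps.py 14|sed -n '8,14p' ; python3 plan.py "591 46.5 165 95.55"
```

```text
top none
side 195 c [591.   42.3] [32.7 51.3] 8.8 crate -24.9 65.0 z 0.19155035132404036
-136 nodetop xmin [2.2 2.5] max [41.7] floor xmax [19.5 36.8] y [-163.5 -109.3]
-68 nodetop xmin [1.8 2.2] max [41.5] floor xmax [ 2.  24.1] y [-96.4 -37.5]
0 nodetop xmin [-6.  12.5] max [41.] floor xmax [22.6 22.6] y [-28.8  31.8]
68 nodetop xmin [-8.2 -7.6] max [41.4] floor xmax [-8.3 -8.2] y [ 40.  101.7]
136 nodetop xmin [10.5 20.8] max [41.9] floor xmax None y [100.7 167. ]
t 31.70 pos [591.7  47.8 165.8] phi 95.55 tilt [0.01 0.  ] F [-0.  -0.7 -1.9] w 29.6 q [ -6.  32.  90.   0.  58. -12.]
[-0.12 -0.08  0.08] [0.01 0.   0.  ] rows>= 0.0
```

View pics/h14.png

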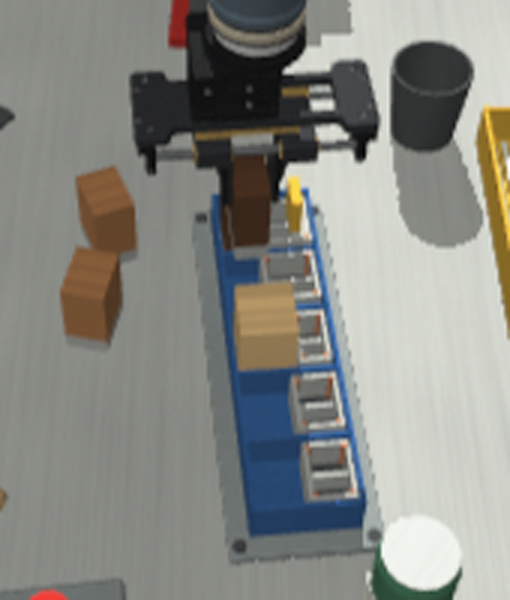

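Emit:
drive_tool --targets '[0,-0.06,1.5,0,0,0,0,-0.06,3.5,0,0,0,0,-0.06,5,0,0,0,0,-0.06,5.6,0,0,0,0,-0.06,6.1,0,0,0,0,-0.06,6.6,0,0,0,0,-0.06,7.1,0,0,0,0,-0.06,7.6,0,0,0,0,-0.06,8,0,0,0,0,-0.06,8,0,0,0]'

```text
time: 32.53
position: [0.5908, 0.0472, 0.085]
tool_rot: [0.672, 0.74, -0.0, -0.0]
ft_force: [-0.1, -0.1, -2.7]
grip_width: 0.0297
```

Emit:
drive_tool --targets '[0,0,0.4,0,0,0,0,0,0.8,0,0,0,0,0,1.2,0,0,0,0,0,1.5,0,0,0,0,0,1.75,0,0,0,0,0,1.8,0,0,0,0,0,1.8,0,0,0]'

```text
time: 33.12
position: [0.5912, 0.0472, 0.0688]
tool_rot: [0.672, 0.74, -0.0, 0.0]
ft_force: [-2.8, 0.5, 6.5]
grip_width: 0.0295
```

Emit:
drive_tool --targets '[0,0,0,0,0,0,0,0,0,0,0,0,0,0,0,0,0,0,0,0,0,0,0,0,0,0,-1.5,0,0,0,0,0,-4,0,0,0,0,0,-6.5,0,0,0,0,0,-8,0,0,0,0,0,-8,0,0,0,0,0,-8,0,0,0]' --grip -0.1

```text
time: 33.95
position: [0.5917, 0.0471, 0.1481]
tool_rot: [0.672, 0.74, 0.001, 0.001]
ft_force: [0.1, 0.5, 0.2]
grip_width: 0.048
```

```bash
python3 held.py 15 96 591 46; python3 seg.py 15 | grep -E "^ .*z0.07[5-9]|z0.09|top|side"; python3 plan.py "459 129.3 135 113"
```

```text
top none
side 308 c [591.3  42.2] [ 46.6 109.2] 17.1 crate -24.5 64.9 z 0.09505401190905413
top bench z -0.000461587189031611
 n 237 px(69,179) c(601.0,580.5) wh(217.6,6.0) a0.5 z0.0795 rgb [55 58 56]
 n  90 px(262,226) c(449.2,14.0) wh(19.1,39.8) a79.3 z0.0795 rgb [108  80  57]
 n 251 px(66,178) c(600.9,588.2) wh(219.2,21.9) a0.4 z0.0972 rgb [73 77 75]
 n 232 px(275,171) c(609.0,-26.4) wh(41.2,52.8) a89.8 z0.0956 rgb [141 122  89]
 n  17 px(227,175) c(600.3,117.2) wh(31.7,6.5) a85.3 z0.0959 rgb [64 55 50]
side bench z -0.0004519049580277408
 n  30 px(187,72) c(303.7,561.2) wh(7.5,75.9) a0.6 z0.0794 rgb [73 52 43]
 n 243 px(224,165) c(457.8,127.3) wh(40.9,60.8) a21.3 z0.0791 rgb [130  89  56]
 n 281 px(220,192) c(450.5,28.0) wh(57.0,41.8) a77.0 z0.0790 rgb [130  90  56]
 n  88 px(279,215) c(609.6,-49.2) wh(49.3,5.9) a5.0 z0.0793 rgb [142 119  81]
 n 105 px(322,312) c(695.8,-304.5) wh(23.7,58.7) a64.3 z0.0799 rgb [144 147 134]
 n  25 px(301,64) c(699.4,580.5) wh(33.6,22.8) a38.2 z0.0958 rgb [78 82 79]
 n 162 px(269,165) c(584.5,111.1) wh(29.9,54.9) a5.2 z0.0950 rgb [66 43 30]
 n  18 px(288,165) c(636.5,113.2) wh(24.0,5.8) a87.8 z0.0918 rgb [241 200  71]
 n 191 px(272,183) c(590.1,44.9) wh(30.4,58.3) a5.8 z0.0952 rgb [65 43 30]
 n 352 px(278,204) c(606.5,-23.1) wh(50.0,57.3) a5.9 z0.0951 rgb [170 141  96]
t 34.05 pos [590.3  47.3 146.4] phi 95.51 tilt [-0.13  0.01] F [-0.9  0.4 -0.6] w 48.0 q [ -6.  33.  91.   0.  56. -12.]
[  9.43 -12.28   1.17] [ -0.12  -0.05 -17.49] rows>= 3.7
```

View pics/h15.png

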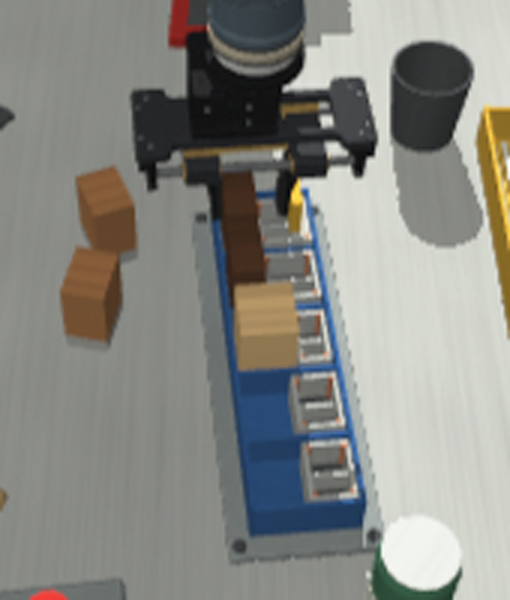

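Three blocks are seated. Next is the mid block at (459, 129).

Emit:
drive_tool --targets '[1,-1.3,0.1,0,0,-2,2.7,-3.5,0.3,0,0,-5,4.4,-5.8,0.6,0,0,-8.5,6.2,-8.1,0.8,0,0,-12,7.8,-10.2,1,0,0,-15,9,-11.7,1.1,0,0,-17,9.4,-12.2,1.2,0,0,-17.5,9.4,-12.2,1.2,0,0,-17.5,9.4,-12.2,1.2,0,0,-17.5,9.4,-12.2,1.2,0,0,-17.5]' --grip -0.55

```text
time: 34.88
position: [0.4626, 0.1285, 0.1354]
tool_rot: [0.552, 0.834, 0.0, 0.001]
ft_force: [0.0, -0.7, 0.3]
grip_width: 0.0677
```

Emit:
drive_tool --targets '[0,0,0,0,0,0,0,0,0,0,0,0,0,0,0,0,0,0]'

```text
time: 35.13
position: [0.4616, 0.1286, 0.1355]
tool_rot: [0.552, 0.834, 0.0, 0.0]
ft_force: [-0.4, -0.1, 0.5]
grip_width: 0.0674
```

```bash
python3 - <<'E'
from h import *
for n in('side','top'):
    im,d=snap(n,'16')
E
python3 seg.py 16 | grep -E "^ .*z0.07[5-9]|z0.09|top|side";python3 plan.py "459 129.3 52 113"
```

```text
top bench z -0.0004411546221832288
 n 239 px(69,178) c(601.5,580.4) wh(218.0,6.4) a0.6 z0.0797 rgb [54 56 55]
 n  22 px(227,185) c(571.8,114.2) wh(1.0,47.2) a5.7 z0.0794 rgb [51 44 39]
 n 262 px(256,226) c(452.8,31.0) wh(53.9,40.2) a78.2 z0.0795 rgb [107  79  57]
 n 253 px(66,179) c(600.8,588.4) wh(22.2,219.3) a89.9 z0.0970 rgb [70 74 73]
 n  27 px(223,162) c(637.7,123.8) wh(26.6,9.7) a89.5 z0.0920 rgb [197 160  74]
 n 317 px(273,171) c(608.8,-19.8) wh(50.9,54.3) a4.8 z0.0956 rgb [135 116  86]
 n 193 px(250,177) c(592.2,47.7) wh(30.7,53.6) a6.8 z0.0950 rgb [62 50 43]
 n 193 px(226,179) c(586.9,115.6) wh(30.3,54.2) a5.4 z0.0953 rgb [62 51 45]
side bench z -0.0004321283523540917
 n  24 px(187,74) c(305.7,550.3) wh(54.1,5.9) a83.2 z0.0796 rgb [74 52 44]
 n 240 px(225,165) c(458.2,127.2) wh(40.3,56.9) a22.9 z0.0790 rgb [129  89  56]
 n 279 px(219,192) c(449.8,27.3) wh(57.5,40.9) a78.4 z0.0791 rgb [129  89  56]
 n 295 px(274,63) c(599.3,584.6) wh(30.9,218.7) a89.9 z0.0967 rgb [71 73 71]
 n 169 px(269,164) c(584.4,112.6) wh(29.9,58.7) a5.7 z0.0952 rgb [66 44 30]
 n  29 px(288,164) c(636.5,118.4) wh(9.7,36.1) a5.6 z0.0913 rgb [245 210  76]
 n 193 px(272,183) c(589.9,45.5) wh(30.3,58.9) a5.4 z0.0948 rgb [65 42 29]
 n 350 px(278,204) c(606.5,-23.0) wh(49.8,59.7) a5.2 z0.0953 rgb [169 139  95]
t 35.23 pos [461.2 128.7 135.6] phi 112.97 tilt [0.02 0.  ] F [-0.3  0.1 -0.2] w 67.6 q [  2.  27. 108.   0.  45. -21.]
[ 0.14 -0.18  8.36] [ 0.02  0.01 -0.03] rows>= 2.0
```

Emit:
drive_tool --targets '[0.1,-0.2,2,0,0,0,0.1,-0.2,4,0,0,0,0.1,-0.2,6,0,0,0,0.1,-0.2,7.5,0,0,0,0.1,-0.2,8.3,0,0,0,0.1,-0.2,8.3,0,0,0,0.1,-0.2,8.3,0,0,0]'

```text
time: 35.82
position: [0.4586, 0.1291, 0.0525]
tool_rot: [0.552, 0.834, -0.0, -0.0]
ft_force: [0.3, 0.7, -0.6]
grip_width: 0.0672
```

Emit:
drive_tool --targets '[0,0,0,0,0,0,0,0,0,0,0,0,0,0,0,0,0,0,0,0,0,0,0,0,0,0,0,0,0,0,0,0,0,0,0,0,0,0,0,0,0,0,0,0,0,0,0,0]' --grip 1 --squeeze 35

```text
time: 36.48
position: [0.4591, 0.1293, 0.053]
tool_rot: [0.552, 0.834, 0.0, 0.0]
ft_force: [0.1, 0.8, 4.3]
grip_width: 0.0397
```

Emit:
drive_tool --targets '[0,0,-1.5,0,0,0,0,0,-3.5,0,0,0,0,0,-6,0,0,0,0,0,-8.5,0,0,0,0,0,-10.5,0,0,0,0,0,-11.3,0,0,0,0,0,-11.3,0,0,0,0,0,-11.3,0,0,0]'

```text
time: 37.15
position: [0.4577, 0.1291, 0.1648]
tool_rot: [0.552, 0.834, -0.0, -0.001]
ft_force: [-0.3, -0.6, -4.3]
grip_width: 0.0399
```

```bash
python3 plan.py "609.4 -88.4 165 95.55"
```

```text
t 37.15 pos [457.7 129.1 164.8] phi 113.01 tilt [-0.09 -0.01] F [-0.3 -0.6 -4.3] w 39.9 q [  2.  24. 107.  -0.  50. -21.]
[-25.95   5.46  -0.04] [-0.09 -0.02 17.46] rows>= 6.4
```

Emit:
drive_tool --targets '[-2,0.4,0,0,0,1.3,-4.8,1,0,0,0,3.2,-8,1.7,0,0,0,5.4,-11.2,2.3,0,0,0,7.5,-14.4,3,0,0,0,9.7,-17.6,3.7,0,0,0,11.9,-20.6,4.3,0,0,0,13.9,-23.2,4.9,0,0,0,15.7,-25.2,5.3,0,0,0,17,-25.9,5.4,0,0,0,17.5,-25.9,5.4,0,0,0,17.5,-25.9,5.4,0,0,0,17.5]'

```text
time: 38.15
position: [0.6075, -0.0872, 0.1634]
tool_rot: [0.672, 0.74, -0.001, -0.003]
ft_force: [-1.1, 0.6, -4.5]
grip_width: 0.0396
```

Emit:
drive_tool --targets '[0,0,0,0,0,0,0,0,0,0,0,0,0,0,0,0,0,0,0,0,0,0,0,0]'

```text
time: 38.48
position: [0.6091, -0.0871, 0.1657]
tool_rot: [0.672, 0.741, -0.0, -0.0]
ft_force: [-0.1, -0.3, -3.8]
grip_width: 0.0401
```

```bash
python3 held.py 17 192 609 -88; python3 gaps.py 17|sed -n '8,10p' ; python3 plan.py "609.4 -88.4 165 95.55"
```

```text
top none
side 310 c [603.7 -90.2] [55.6 56.2] 8.7 crate -25.1 -68.1 z 0.19196172903320413
-136 nodetop xmin [2.6 2.8] max [41.9] floor xmax [14.9 31.9] y [-162.5 -109.2]
-68 nodetop xmin [1.5 2. ] max [41.4] floor xmax [ 2.6 32.1] y [-96.9 -41.5]
0 nodetop xmin [19.1 24.8] max [41.] floor xmax None y [-28.6  24.2]
t 38.58 pos [609.4 -87.5 165.8] phi 95.56 tilt [ 0.02 -0.  ] F [-0.6 -0.3 -2.7] w 39.7 q [-19.  33.  87.   0.  60. -24.]
[-0.08 -0.01  0.08] [0.02 0.   0.01] rows>= 0.0
```

Emit:
drive_tool --targets '[-0.05,0,1.5,0,0,0,-0.05,0,3.5,0,0,0,-0.05,0,5,0,0,0,-0.05,0,5.6,0,0,0,-0.05,0,6.1,0,0,0,-0.05,0,6.6,0,0,0,-0.05,0,7.1,0,0,0,-0.05,0,7.6,0,0,0,-0.05,0,8,0,0,0,-0.05,0,8,0,0,0]'

```text
time: 39.42
position: [0.6091, -0.0885, 0.0849]
tool_rot: [0.672, 0.74, -0.0, -0.001]
ft_force: [-0.1, 0.0, -4.5]
grip_width: 0.0396
```

Emit:
drive_tool --targets '[0,0,0.4,0,0,0,0,0,0.8,0,0,0,0,0,1.2,0,0,0,0,0,1.5,0,0,0,0,0,1.75,0,0,0,0,0,1.8,0,0,0,0,0,1.8,0,0,0]'

```text
time: 40.0
position: [0.6094, -0.0885, 0.069]
tool_rot: [0.672, 0.74, -0.0, -0.0]
ft_force: [-2.9, 1.5, 4.9]
grip_width: 0.0401
```

Emit:
drive_tool --targets '[0,0,0,0,0,0,0,0,0,0,0,0,0,0,0,0,0,0,0,0,0,0,0,0,0,0,-1.5,0,0,0,0,0,-4,0,0,0,0,0,-6.5,0,0,0,0,0,-8,0,0,0,0,0,-8,0,0,0,0,0,-8,0,0,0]' --grip -0.4

```text
time: 40.83
position: [0.6101, -0.0888, 0.1482]
tool_rot: [0.672, 0.74, 0.0, 0.001]
ft_force: [-0.0, 0.8, -0.7]
grip_width: 0.0609
```

```bash
python3 held.py 18 96 609 -88; python3 seg.py 18 | grep -E "^ .*z0.07[5-9]|z0.09|top|side"; python3 plan.py "451.2 29.6 135 78.1"
```

```text
top none
side 430 c [611.  -77.7] [48.8 80.5] 3.3 crate -16.5 -56.4 z 0.09522051984633582
top bench z -0.0005246221860111478
 n  39 px(355,144) c(692.8,-267.0) wh(53.0,17.1) a38.3 z0.0781 rgb [107 111 104]
 n  22 px(226,187) c(568.3,118.6) wh(1.3,53.8) a4.8 z0.0786 rgb [55 48 44]
 n 252 px(66,178) c(600.7,588.0) wh(21.6,219.2) a90.0 z0.0975 rgb [75 78 77]
 n  31 px(224,162) c(638.0,120.8) wh(9.2,32.7) a1.1 z0.0920 rgb [208 168  77]
 n  47 px(265,169) c(611.4,1.1) wh(14.6,38.9) a89.0 z0.0957 rgb [134 116  85]
 n 195 px(250,177) c(592.1,47.6) wh(30.8,53.6) a6.1 z0.0954 rgb [64 52 45]
 n 192 px(225,181) c(583.1,119.9) wh(30.4,53.4) a5.1 z0.0953 rgb [66 54 47]
side bench z -0.00044702983057852457
 n 282 px(219,192) c(450.1,28.2) wh(58.8,40.9) a79.0 z0.0790 rgb [135  94  59]
 n 112 px(292,62) c(668.7,586.7) wh(79.3,26.4) a0.4 z0.0974 rgb [82 78 75]
 n  62 px(278,198) c(606.1,-4.5) wh(13.8,46.9) a89.4 z0.0945 rgb [160 133  93]
 n 188 px(279,208) c(607.8,-36.4) wh(49.8,29.3) a4.5 z0.0951 rgb [176 146 100]
 n 313 px(280,225) c(608.5,-90.0) wh(40.4,56.7) a4.6 z0.0954 rgb [136  94  59]
t 40.93 pos [608.6 -88.3 146.3] phi 95.51 tilt [-0.13  0.04] F [ 0.6 -0.2 -0.8] w 60.8 q [-19.  35.  87.  -0.  58. -24.]
[ 13.25 -14.53   1.17] [-0.13 -0.04 17.41] rows>= 4.7
```

View pics/h18.png

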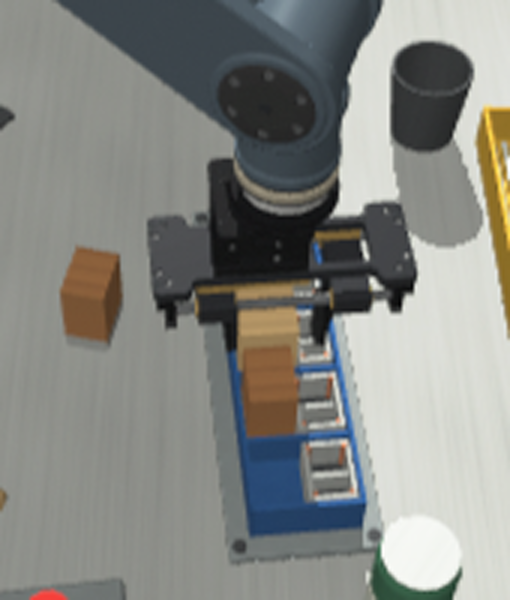

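Emit:
drive_tool --targets '[1.3,-1.4,0.1,0,0,1.7,3.3,-3.6,0.3,0,0,4.3,5.5,-6,0.5,0,0,7.2,7.7,-8.5,0.7,0,0,10.2,9.9,-10.9,0.9,0,0,13,11.8,-12.9,1.1,0,0,15.5,13,-14.2,1.2,0,0,17.1,13.2,-14.5,1.2,0,0,17.4,13.2,-14.5,1.2,0,0,17.4,13.2,-14.5,1.2,0,0,17.4,13.2,-14.5,1.2,0,0,17.4]' --grip -0.55

```text
time: 41.85
position: [0.4545, 0.028, 0.1354]
tool_rot: [0.777, 0.63, 0.001, 0.001]
ft_force: [-0.1, -0.0, 0.5]
grip_width: 0.0675
```

Emit:
drive_tool --targets '[0,0,0,0,0,0,0,0,0,0,0,0,0,0,0,0,0,0]'

```text
time: 42.1
position: [0.4532, 0.0284, 0.1355]
tool_rot: [0.777, 0.63, 0.0, 0.0]
ft_force: [0.1, -0.6, 0.5]
grip_width: 0.0673
```

```bash
python3 - <<'E'
from h import *
for n in('side','top'):
    im,d=snap(n,'19')
f=np.load('pics/top_19.npz')['im'][130:215,200:345,::-1]
cv2.imwrite('pics/c19.png',cv2.resize(f,None,fx=5.5,fy=5.5,interpolation=cv2.INTER_CUBIC))
E
python3 seg.py 19 | grep -E "^ .*z0.07[5-9]|z0.09|top|side";python3 plan.py "451.2 29.6 52 78.1"
```

```text
top bench z -0.0004655580869268729
 n  14 px(277,180) c(585.3,-32.1) wh(1.1,29.1) a6.3 z0.0788 rgb [107  92  67]
 n  20 px(225,187) c(568.2,120.0) wh(1.4,50.6) a5.0 z0.0797 rgb [52 47 43]
 n 253 px(66,178) c(601.0,587.7) wh(219.7,23.0) a0.1 z0.0975 rgb [73 76 74]
 n  32 px(224,162) c(637.7,120.6) wh(32.2,9.9) a89.2 z0.0929 rgb [204 165  75]
 n 318 px(273,171) c(608.7,-19.7) wh(50.5,54.2) a6.0 z0.0955 rgb [138 119  87]
 n 255 px(296,170) c(610.3,-86.9) wh(40.0,54.3) a6.3 z0.0954 rgb [110  81  57]
 n 188 px(249,177) c(592.1,47.7) wh(30.5,53.7) a6.0 z0.0957 rgb [63 51 44]
 n 195 px(225,181) c(583.1,119.9) wh(30.5,53.9) a5.7 z0.0956 rgb [64 52 46]
side bench z -0.00043990582219768015
 n 279 px(219,192) c(450.7,28.0) wh(57.8,40.1) a77.3 z0.0789 rgb [130  90  56]
 n  77 px(279,237) c(607.0,-115.2) wh(16.8,42.5) a71.0 z0.0793 rgb [107  74  46]
 n 105 px(322,312) c(696.8,-304.6) wh(24.3,59.3) a67.1 z0.0795 rgb [144 148 135]
 n 303 px(273,63) c(599.4,585.2) wh(218.7,29.4) a0.4 z0.0958 rgb [71 74 72]
 n 172 px(268,163) c(580.6,117.1) wh(29.9,59.4) a5.0 z0.0955 rgb [66 44 30]
 n  15 px(288,161) c(635.7,128.2) wh(17.0,8.3) a87.4 z0.0912 rgb [247 218  78]
 n 193 px(272,183) c(590.2,45.2) wh(30.8,57.2) a6.2 z0.0952 rgb [65 44 30]
 n 347 px(278,204) c(606.6,-22.6) wh(50.4,57.6) a6.0 z0.0950 rgb [170 141  96]
 n 312 px(280,225) c(608.5,-89.9) wh(40.4,58.3) a4.9 z0.0950 rgb [131  91  57]
t 42.20 pos [452.8  28.6 135.5] phi 78.09 tilt [ 0.01 -0.  ] F [ 0.6 -0.6  0.1] w 67.4 q [-11.  26. 111.   0.  43.   1.]
[ 0.07 -0.18  8.35] [ 0.01 -0.   -0.01] rows>= 2.0
```

View pics/c19.png

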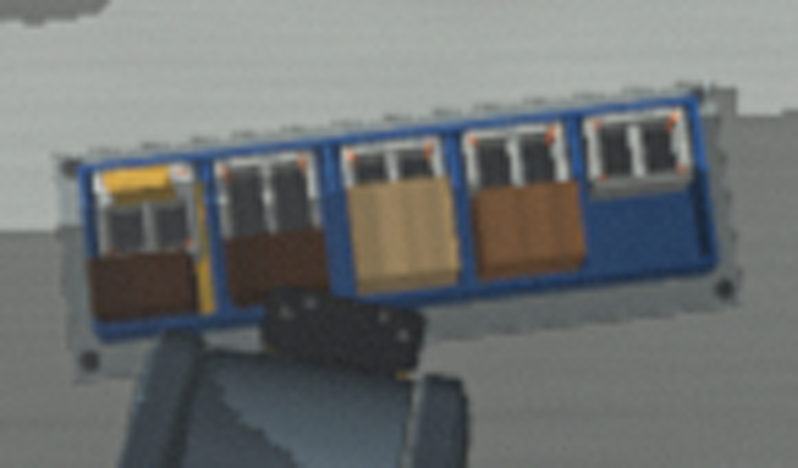

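Emit:
drive_tool --targets '[0.1,-0.2,2,0,0,0,0.1,-0.2,4,0,0,0,0.1,-0.2,6,0,0,0,0.1,-0.2,7.5,0,0,0,0.1,-0.2,8.3,0,0,0,0.1,-0.2,8.3,0,0,0,0.1,-0.2,8.3,0,0,0]'

```text
time: 42.78
position: [0.4508, 0.0302, 0.0525]
tool_rot: [0.777, 0.63, -0.0, -0.0]
ft_force: [0.9, -0.2, 0.2]
grip_width: 0.0676
```

Emit:
drive_tool --targets '[0,0,0,0,0,0,0,0,0,0,0,0,0,0,0,0,0,0,0,0,0,0,0,0,0,0,0,0,0,0,0,0,0,0,0,0,0,0,0,0,0,0,0,0,0,0,0,0]' --grip 1 --squeeze 35

```text
time: 43.45
position: [0.4512, 0.0302, 0.053]
tool_rot: [0.777, 0.63, 0.0, 0.0]
ft_force: [-0.0, -0.0, 6.0]
grip_width: 0.0398
```

Emit:
drive_tool --targets '[0,0,-1.5,0,0,0,0,0,-3.5,0,0,0,0,0,-6,0,0,0,0,0,-8.5,0,0,0,0,0,-10.5,0,0,0,0,0,-11.3,0,0,0,0,0,-11.3,0,0,0,0,0,-11.3,0,0,0]'

```text
time: 44.12
position: [0.45, 0.0304, 0.1649]
tool_rot: [0.777, 0.63, -0.0, -0.0]
ft_force: [-0.1, 0.2, -4.1]
grip_width: 0.0397
```

```bash
python3 plan.py "616 -156 165 95.55"
```

```text
t 44.12 pos [450.   30.4 164.9] phi 78.11 tilt [-0.07  0.01] F [-0.1  0.2 -4.1] w 39.7 q [-10.  22. 110.  -0.  48.   2.]
[-14.82  20.08  -0.04] [-7.000e-02 -1.000e-02 -1.744e+01] rows>= 6.0
```

Emit:
drive_tool --targets '[-1.2,1.6,0,0,0,-1.4,-3,4,0,0,0,-3.5,-4.9,6.6,0,0,0,-5.8,-6.8,9.2,0,0,0,-8,-8.8,11.9,0,0,0,-10.3,-10.7,14.5,0,0,0,-12.6,-12.4,16.8,0,0,0,-14.6,-13.8,18.7,0,0,0,-16.3,-14.6,19.8,0,0,0,-17.2,-14.8,20.1,0,0,0,-17.4,-14.8,20.1,0,0,0,-17.4,-14.8,20.1,0,0,0,-17.4]'

```text
time: 45.12
position: [0.6149, -0.1547, 0.1633]
tool_rot: [0.672, 0.74, -0.001, -0.003]
ft_force: [-0.6, 0.1, -3.7]
grip_width: 0.0396
```

Emit:
drive_tool --targets '[0,0,0,0,0,0,0,0,0,0,0,0,0,0,0,0,0,0,0,0,0,0,0,0]'

```text
time: 45.45
position: [0.6167, -0.1553, 0.1658]
tool_rot: [0.672, 0.741, -0.0, 0.0]
ft_force: [0.1, -0.3, -3.4]
grip_width: 0.0395
```

```bash
python3 held.py 20 192 616 -156; python3 gaps.py 20|sed -n '8,10p' ; python3 plan.py "616 -156 165 95.55"
```

```text
top none
side 325 c [ 615.7 -158.2] [61.8 53.5] 4.5 crate -19.7 -136.9 z 0.19164662155905005
-136 nodetop xmin [2.4 2.6] max [41.9] floor xmax [ 2.6 33.8] y [-162.6 -107.6]
-68 nodetop xmin [23.7 29.2] max [41.6] floor xmax [26.3 26.3] y [-97.3 -48.8]
0 nodetop xmin None max None floor xmax None y None
t 45.55 pos [ 616.9 -155.6  165.9] phi 95.54 tilt [ 0.02 -0.01] F [-0.3 -0.4 -4.3] w 40.0 q [-24.  35.  83.   0.  62. -30.]
[-0.03 -0.09  0.09] [ 0.01  0.01 -0.01] rows>= 0.0
```

View pics/h20.png

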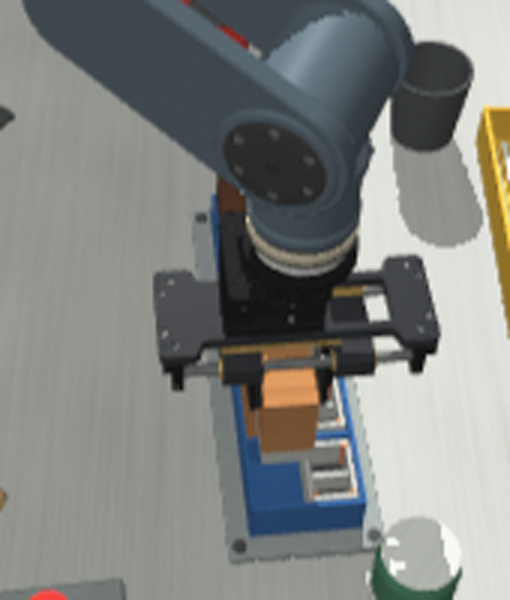

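Emit:
drive_tool --targets '[0,-0.07,1.5,0,0,0,0,-0.07,3.5,0,0,0,0,-0.07,5,0,0,0,0,-0.07,5.6,0,0,0,0,-0.07,6.1,0,0,0,0,-0.07,6.6,0,0,0,0,-0.07,7.1,0,0,0,0,-0.07,7.6,0,0,0,0,-0.07,8,0,0,0,0,-0.07,8,0,0,0]'

```text
time: 46.38
position: [0.6159, -0.1559, 0.0849]
tool_rot: [0.672, 0.74, -0.0, -0.001]
ft_force: [-0.9, 0.5, -4.1]
grip_width: 0.0398
```

Emit:
drive_tool --targets '[0,0,0.4,0,0,0,0,0,0.8,0,0,0,0,0,1.2,0,0,0,0,0,1.5,0,0,0,0,0,1.75,0,0,0,0,0,1.8,0,0,0,0,0,1.8,0,0,0]'

```text
time: 46.97
position: [0.6162, -0.156, 0.069]
tool_rot: [0.672, 0.74, -0.0, -0.0]
ft_force: [-2.5, 1.4, 3.4]
grip_width: 0.0401
```

Seated. I'll release, rise and move towards the knob, with all blocks checked from above first.

Emit:
drive_tool --targets '[0,0,0,0,0,0,0,0,0,0,0,0,0,0,0,0,0,0,0,0,0,0,0,0,0,0,-1.5,0,0,0,0,0,-4,0,0,0,0,0,-7,0,0,0,0,0,-9.6,0,0,0,0,0,-9.6,0,0,0,0,0,-9.6,0,0,0]' --grip -0.4

```text
time: 47.8
position: [0.6176, -0.1566, 0.1655]
tool_rot: [0.672, 0.74, 0.001, 0.002]
ft_force: [-0.9, 0.2, 0.8]
grip_width: 0.061
```

Emit:
drive_tool --targets '[0,0,0,0,0,0,0,0,0,0,0,0,0,0,0,0,0,0]'

```text
time: 48.05
position: [0.6153, -0.1556, 0.1619]
tool_rot: [0.672, 0.74, -0.0, -0.002]
ft_force: [0.6, -0.1, -0.1]
grip_width: 0.0612
```

```bash
python3 plan.py "446.3 -309.6 165 60"
```

```text
t 48.05 pos [ 615.3 -155.6  161.9] phi 95.50 tilt [-0.17  0.08] F [ 0.6 -0.1 -0.1] w 61.2 q [-24.  35.  84.   0.  61. -30.]
[-13.7  -18.3   -0.28] [-0.19 -0.04 35.5 ] rows>= 5.5
```

Emit:
drive_tool --targets '[-1.2,-1.6,0,0,0,3,-3.2,-4.3,0,0,0,8,-5.3,-7.1,0,0,0,13,-7.4,-9.9,0,0,0,18.5,-9.5,-12.7,0,0,0,24,-11.4,-15.3,0,0,0,29,-12.9,-17.3,-0.1,0,0,33,-13.7,-18.3,-0.3,0,0,35.5,-13.7,-18.3,-0.3,0,0,35.5,-13.7,-18.3,-0.3,0,0,35.5,-13.7,-18.3,-0.3,0,0,35.5,-13.7,-18.3,-0.3,0,0,35.5]' --grip 1

```text
time: 49.05
position: [0.4483, -0.3089, 0.1664]
tool_rot: [0.865, 0.501, 0.0, -0.0]
ft_force: [0.2, 0.7, -0.2]
grip_width: 0.0005
```

Emit:
drive_tool --targets '[0,0,0,0,0,0,0,0,0,0,0,0,0,0,0,0,0,0]'

```text
time: 49.3
position: [0.4478, -0.3093, 0.1665]
tool_rot: [0.866, 0.501, 0.0, -0.0]
ft_force: [0.4, 0.0, -0.8]
grip_width: 0.0006
```

```bash
python3 - <<'E'
from h import *
for n in('side','top'):
    im,d=snap(n,'21')
f=np.load('pics/top_21.npz')['im'][130:215,200:345,::-1]
cv2.imwrite('pics/c21.png',cv2.resize(f,None,fx=5.5,fy=5.5,interpolation=cv2.INTER_CUBIC))
f=np.load('pics/side_21.npz')['im'][130:310,170:340,::-1]
cv2.imwrite('pics/c21s.png',cv2.resize(f,None,fx=3.3,fy=3.3,interpolation=cv2.INTER_CUBIC))
E
python3 seg.py 21 | grep -E "^ .*z0.09|z0.08|top|side|z0.1";python3 gaps.py 21; python3 plan.py "446.3 -309.6 124 60"
```

```text
top bench z -0.0004601180650294055
 n  13 px(171,129) c(746.5,282.0) wh(3.1,16.3) a17.7 z0.0817 rgb [59 61 61]
 n  39 px(355,145) c(691.5,-268.1) wh(54.7,18.8) a42.4 z0.0807 rgb [152 158 147]
 n 237 px(69,179) c(600.8,579.9) wh(6.6,217.5) a90.0 z0.0801 rgb [55 58 56]
 n  20 px(224,164) c(635.4,121.8) wh(4.3,32.5) a4.8 z0.0838 rgb [110  91  53]
 n  29 px(317,175) c(598.0,-154.8) wh(54.1,12.9) a80.9 z0.0804 rgb [84 63 44]
 n  25 px(295,178) c(592.6,-88.3) wh(7.3,53.4) a2.3 z0.0814 rgb [85 63 45]
 n  13 px(277,180) c(585.0,-29.4) wh(1.5,29.7) a5.0 z0.0821 rgb [107  93  69]
 n  98 px(358,142) c(692.2,-271.1) wh(57.9,22.9) a47.1 z0.1109 rgb [143 152 140]
 n 250 px(66,179) c(600.7,588.0) wh(218.8,22.6) a0.1 z0.0974 rgb [74 77 76]
 n  32 px(225,162) c(638.7,120.8) wh(9.2,32.0) a6.2 z0.0927 rgb [204 165  76]
 n 257 px(319,167) c(617.3,-154.6) wh(40.8,54.2) a6.6 z0.0957 rgb [110  80  56]
 n 317 px(273,171) c(609.0,-19.8) wh(50.2,54.3) a5.3 z0.0954 rgb [139 120  88]
 n 257 px(296,170) c(610.6,-87.0) wh(40.0,54.2) a5.9 z0.0955 rgb [111  82  58]
 n 195 px(249,177) c(592.2,47.7) wh(30.6,53.6) a6.
[... 1865 characters left out ...]
 [-1.7  0.5] max [41.6] floor xmax [35.3 38.4] y [ 43.  103.7]
136 nodetop xmin [-32.7 -13.9] max [41.1] floor xmax [24.1 25.2] y [103.4 164.1]
side
-136 nodetop xmin [3.5 4.6] max [41.9] floor xmax [38.6 38.9] y [-163.3 -109.7]
-68 nodetop xmin [4.5 5.2] max [41.9] floor xmax [34.3 34.5] y [-97.1 -36.5]
0 nodetop xmin [12.  12.9] max [41.2] floor xmax [35.5 36. ] y [-32.3  32.3]
68 nodetop xmin [-4.4 -3.9] max [41.8] floor xmax [37.7 37.7] y [ 33.1 101.8]
136 nodetop xmin [-7.  -5.5] max [41.9] floor xmax None y [100.1 167.7]
t 49.40 pos [ 447.6 -309.6  166.5] phi 60.06 tilt [0. 0.] F [-0.6 -0.7 -0.6] w 0.6 q [-46.  28.  97.   0.  55. -17.]
[-0.06 -0.11  4.25] [-0.   -0.    0.06] rows>= 1.0
```

View pics/c21.png

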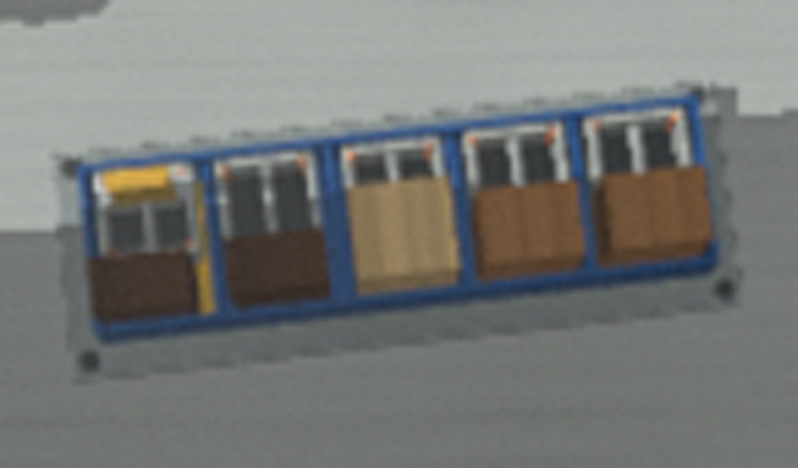

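View pics/c21s.png

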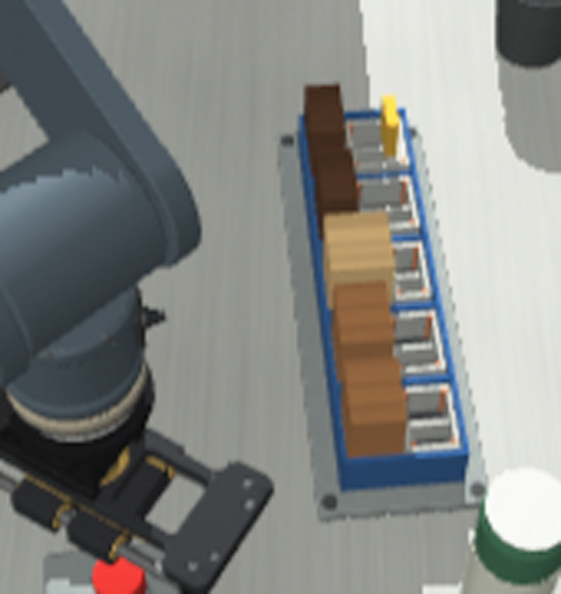

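Emit:
drive_tool --targets '[0,-0.1,1.5,0,0,0,0,-0.1,3,0,0,0,0,-0.1,3.8,0,0,0,0,-0.1,4.3,0,0,0,0,-0.1,4.7,0,0,0,0,-0.1,5.1,0,0,0,0,-0.1,5.5,0,0,0,0,-0.1,5.9,0,0,0,0,-0.1,6.3,0,0,0,0,-0.1,6.6,0,0,0,0,-0.1,6.8,0,0,0,0,-0.1,6.9,0,0,0]'

```text
time: 50.4
position: [0.4461, -0.3092, 0.0972]
tool_rot: [0.866, 0.5, -0.0, -0.0]
ft_force: [-2.0, 1.4, 3.9]
grip_width: 0.0005
```

Emit:
drive_tool --targets '[0,0,0.1,0,0,0,0,0,0.15,0,0,0,0,0,0.15,0,0,0]'

```text
time: 50.65
position: [0.4461, -0.3092, 0.0963]
tool_rot: [0.866, 0.5, -0.0, -0.0]
ft_force: [-3.8, 2.9, 7.0]
grip_width: 0.0003
```

Emit:
drive_tool --targets '[0,0,0.1,0,0,0,0,0,0.15,0,0,0,0,0,0.2,0,0,0,0,0,0.2,0,0,0]'

```text
time: 50.98
position: [0.4462, -0.3092, 0.0962]
tool_rot: [0.866, 0.5, -0.0, 0.0]
ft_force: [-6.0, 5.2, 20.1]
grip_width: 0.0002
```

The knob is on its stop (tip at 96.2 mm, force rising). I'll retract and move well away, then check.

Emit:
drive_tool --targets '[0,0,-0.5,0,0,0,0,0,-2,0,0,0,0,0,-5,0,0,0,0,0,-9,0,0,0,-3,1.8,-11,0,0,0,-6,3.6,-12,0,0,0,-9,5.4,-12,0,0,0,-12,7.2,-12,0,0,0,-14,8.4,-12,0,0,0,-15,9,-12,0,0,0,-15,9,-12,0,0,0,-15,9,-12,0,0,0]'

```text
time: 51.98
position: [0.4493, -0.4839, 0.2132]
tool_rot: [0.866, 0.5, 0.0, -0.001]
ft_force: [-0.4, 1.1, 0.7]
grip_width: 0.0004
```

Emit:
drive_tool --targets '[0,0,0,0,0,0,0,0,0,0,0,0,0,0,0,0,0,0]'

```text
time: 52.23
position: [0.4497, -0.4828, 0.2142]
tool_rot: [0.866, 0.501, 0.0, -0.0]
ft_force: [-0.1, 0.2, 0.6]
grip_width: 0.0007
```

```bash
python3 - <<'E'
from h import *
for n in('side','top'):
    im,d=snap(n,'22')
    cv2.imwrite('pics/%s_22b.png'%n,cv2.resize(im[:,:,::-1],(800,600),interpolation=cv2.INTER_CUBIC))
E
python3 seg.py 22 | grep -E "^ .*z0.09|top|side|z0.1"; python3 plan.py
```

```text
top bench z -0.00041608202014009274
 n  99 px(358,142) c(692.2,-270.8) wh(58.0,23.8) a45.8 z0.1111 rgb [135 144 132]
 n 254 px(66,178) c(600.2,588.4) wh(21.0,218.3) a89.9 z0.0975 rgb [69 73 72]
 n  14 px(228,162) c(639.7,112.2) wh(8.6,15.2) a6.2 z0.0920 rgb [180 145  70]
 n 258 px(319,167) c(617.4,-154.9) wh(40.9,54.3) a6.5 z0.0955 rgb [104  76  53]
 n  17 px(221,163) c(637.7,130.7) wh(11.7,9.4) a85.5 z0.0919 rgb [187 156  73]
 n 314 px(273,171) c(608.6,-19.9) wh(50.8,54.1) a5.4 z0.0954 rgb [132 114  84]
 n 257 px(296,170) c(610.8,-86.8) wh(40.7,54.4) a5.3 z0.0957 rgb [105  77  55]
 n 197 px(250,177) c(592.1,47.7) wh(30.4,53.9) a5.3 z0.0958 rgb [61 50 43]
 n 192 px(225,181) c(582.7,120.0) wh(31.0,53.8) a6.6 z0.0958 rgb [62 51 45]
 n  71 px(374,224) c(452.4,-304.4) wh(19.8,32.2) a30.8 z0.0946 rgb [188  52  48]
 n 117 px(65,282) c(304.5,563.3) wh(8.8,72.9) a0.1 z0.1174 rgb [87 57 48]
side bench z -0.0004564119688007961
 n 294 px(275,63) c(599.4,585.6) wh(30.0,219.0) a89.3 z0.0965 rgb [77 80 77]
 n  68 px(186,64) c(303.7,559.8) wh(7.1,75.3) a0.3 z0.1117 rgb [95 56 44]
 n 173 px(268,163) c(580.5,117.9) wh(29.9,58.3) a5.5 z0.0952 rgb [72 47 33]
 n  13 px(288,162) c(636.9,122.6) wh(8.8,18.8) a17.0 z0.0912 rgb [252 227  83]
 n 194 px(272,184) c(589.9,44.3) wh(30.2,55.9) a5.5 z0.0950 rgb [70 47 32]
 n 347 px(278,204) c(606.4,-22.1) wh(50.2,58.4) a5.3 z0.0951 rgb [182 151 103]
 n 309 px(280,225) c(608.4,-89.8) wh(40.3,57.3) a4.9 z0.0951 rgb [140  97  61]
 n 352 px(283,249) c(614.9,-157.6) wh(40.3,56.7) a5.8 z0.0951 rgb [140  97  61]
 n 232 px(323,306) c(697.8,-303.0) wh(28.3,60.2) a68.7 z0.1105 rgb [148 152 139]
 n  29 px(208,315) c(449.0,-324.1) wh(17.4,8.9) a39.6 z0.0948 rgb [175  40  36]
t 52.33 pos [ 449.7 -483.3  214.3] phi 60.08 tilt [0.   0.01] F [ 0.8 -0.6  0.3] w 0.2 q [-57.  33.  77.   0.  69. -27.]
```

View pics/side_22b.png

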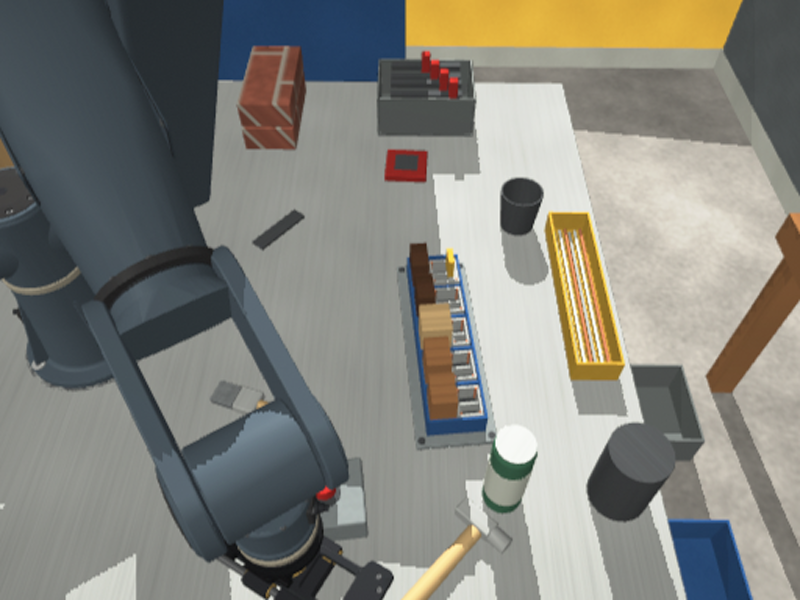

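View pics/top_22b.png

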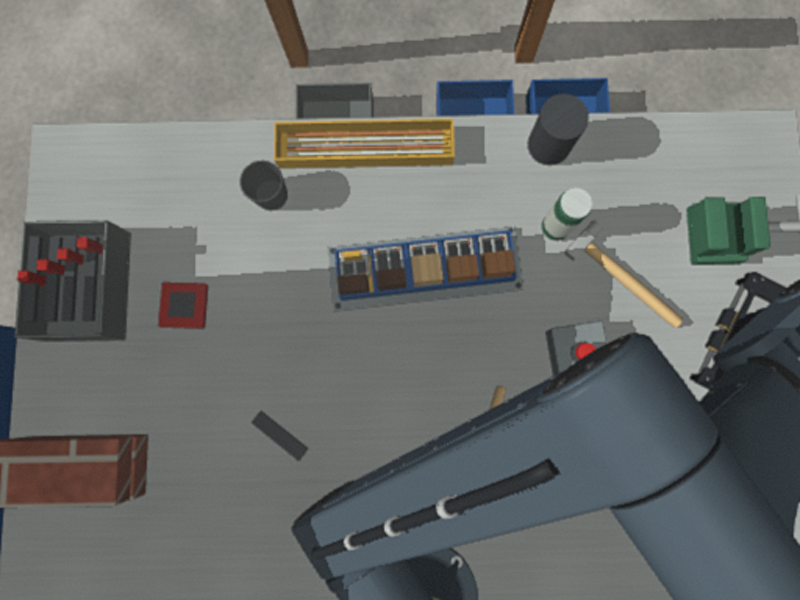

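Run:
```python
from seg import *
for tag in('0','22'):
  for n,im,d,W in load(tag):
    m=(abs(W[...,0]-.447)<.02)&(abs(W[...,1]+.31)<.02)&(im[...,0]>120)&(im[...,1]<90)&(W[...,2]<.13)
    print(tag,n,m.sum(),np.percentile(W[m][:,2],[50,80,95,99]).round(4))
```

```text
0 top 121 [0.0961 0.098  0.0995 0.1005]
0 side 201 [0.0962 0.0978 0.0997 0.1006]
22 top 85 [0.0943 0.0964 0.0978 0.0989]
22 side 44 [0.0926 0.0954 0.0967 0.0977]
```

```bash
python3 -c "
from rig import robot
print(robot.hand_in(), robot.get_obs()['time'])"
```

```text
the job is handed in; nothing more can be done
the job is handed in; nothing more can be done
```

The job is finished and handed in; the last clock reading was 52 s of the 192 s allowed, and hand-in gives no verdict.

**What I did**
1. I pulled the red knob up to its stop. The force rose to about 40 N there, and the cameras put its top at about 121 mm.
2. I loaded the lug weldment into the yellow-patch bay (y = +136), pushed against the far wall until it made contact. It sits flat with its lug on the far side.
3. I filled all five gaps. All four other weldments were present:

| Bay (y, mm) | Weldment | Block |
|---|---|---|
| +136 | lug | thin |
| +68 | wide | thin |
| 0 | narrow | thick |
| -68 | mid | mid |
| -136 | mid | mid |

4. I pushed the knob back in to its stop, with the fingertip at 96 mm and about 20 N on it. Then I moved the arm clear.

**Last checks**
- Both cameras show all five blocks upright, with their tops at about 96 mm (after about 0.5 mm camera bias), which means they are on the crate floor.
- The weldments are flat. The four that were already in the crate were 1–2 mm off the far wall, within their normal play, and I left them there.
- The can, hammer and magnet look unmoved.

**Not as clean as the rest**
- While I was working elsewhere, the thin block in the lug bay was knocked about 4–5 mm into the near corner of its gap. It was still upright and on the floor, so I left it. The lug weldment did not move.
- In the final pictures the arm hides part of the knob. The part that shows fits the pushed-in height, so the evidence for "fully in" is mainly the press itself.
- The two cameras disagree by 2–3 mm, so I used averages corrected by where the gripper touched things.

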